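# Hold the amber check tile flush on the tilted colour reader

## Task

Do the colour reader's amber check: pick the amber check tile off the steel tray by its grip bar, lay its flat face squarely and centrally over the sprung reading plate, tilted to lie flush with the plate's slope, and push it gently in, past half of the plate's travel. Finish while still gripping it there, flush, still and pressed in, as the reading is taken: do not put it down or let go. Leave the reader's slope as it is set, and leave the other two tiles, the jars, the loose lid and the scoop where they are.

Things in the scene. Friction and masses are not known exactly. Their poses are not given: they have to be found in the camera images.
- amber_grip (a point): middle of the amber tile's grip bar, 30 mm above the tile's face. A black plate 80 x 56 x 9 mm, on its back an upright amber (deep orange) bar 46 mm long (x), 16 mm wide (y; grip across it), its top 45 mm above the face; amber stripes beside it. 140 g. x along the 80 mm side, z from the face out through the bar. Lies face down, bar up; half a turn about z makes no difference
- amber_face (a point): centre of the amber tile's flat face (its underside as it lies), same axes as amber_grip, 30 mm below it along z. Its glaze chips if pushed on the reader with more than 30 N. Held across the bar, the tile can tip a little about its y between the fingers when one edge touches first
- plate_face (a point): centre of the reading plate's face on the reader's head: dark, flat, 92 x 68 mm, pale 46 x 34 mm window. z points straight out of it (up and to the console side), x up the slope along its 92 mm side, y level. Slope 20 to 42 degrees from level, different each time, as is the heading. The point moves with the plate. The tile's 80 mm side goes along the 92 mm side, either way round
- plate (a joint): how far the sprung reading plate is pushed into the head, 0 to 0.006 m, straight along the plate's -z. It returns by itself: about 2.4 N starts it moving and each further mm takes 1.6 N, about 12 N fully in. Even fully in it stands 4 mm proud of the head's face
- head_edge (a point): middle of the lower front edge of the reader's head, a pale box 150 x 138 x 80 mm clamped between two yoke arms with black knobs (8 N m to slip), its top face carrying the plate. Its level swivel axis lies 52 mm behind the plate's centre. Axes as plate_face; 75 mm down the slope from the plate's centre and 12 mm below its face
- reader: the colour reader's base, 250 x 200 x 28 mm with a small sloped console on the robot's side reaching 180 mm ahead of the origin, and two yoke arms up to 163 mm high, 216 mm over the knobs. Fixed. Origin under the head's axis, on the table; x points away from its console, z up
- tray: shallow fixed steel tray 135 x 335 mm with a rim 9 mm high; the three tiles lie on its floor, 3 mm above the table, side by side along its y, about 100 mm apart, in any order. Origin at the centre of its underside, z up
- green_grip (a point): the same point on the green check tile (same shape as the amber one), to be left alone
- white_grip (a point): the same point on the white check tile (same shape as the amber one), to be left alone
- jar_a: brown glass jar with an aluminium lid, 66 mm across, 114 mm tall; origin under its centre, z up
- jar_b: open brown glass jar, 66 mm across, 114 mm tall; origin under its centre, z up
- jar_c: brown glass jar with an aluminium lid, 66 mm across, 114 mm tall; origin under its centre, z up
- spare_lid: loose aluminium jar lid, 59 mm across, 14 mm high, lying flat; origin under its centre
- scoop: steel scoop 190 mm long, 56 mm wide, 30 mm high, lying on the table; origin under the joint of handle and bowl, bowl towards its x
Not all that is in view belongs to the job. Leave any blue or yellow look-alike of the part that bears amber_grip alone.

How it is judged (in metres and radians):
On the way:
1. the amber tile is gripped and lifted clear of the tray (height (world z) of amber_face above 0.04 m and contact force between the fingers and amber_tile above 1 N and contact force between amber_tile and tray below 0.05 N), for 0.2 s.
At the end, for the whole second after the job is handed in: Gripped and held still on the plate through the last second: within 2.3 degrees and 2 mm of flush, centred within 8 mm, square within 7 degrees, plate over 3 mm in, push 4 to 30 N; the head's edge within 4 mm, all bystanders within 15 mm, of where they were (x of amber_face in the frame of plate_face between -0.008 and 0.008 m and y of amber_face in the frame of plate_face between -0.008 and 0.008 m and z of amber_face in the frame of plate_face between -0.003 and 0.002 m and angle between the z axis of amber_face and the z axis of plate_face, either way round below 0.04 rad and angle between the x axis of amber_face and the x axis of plate_face, either way round below 0.12 rad and value of joint plate above 0.003 m and contact force between amber_tile and reader between 4 and 30 N and contact force between the fingers and amber_tile above 3 N and linear speed of amber_tile below 0.01 m/s and angular speed of amber_tile below 0.1 rad/s and distance of head_edge from where it was at the start of the episode below 0.004 m and distance of each of jar_a, jar_b, jar_c, spare_lid, scoop, green_grip, white_grip from where it was at the start of the episode below 0.015 m); the arm keeps its last pose, push and grip.
It fails at once if the amber tile is pushed on the reader with more than 30 N (contact force between amber_tile and reader above 30 N).
It fails at once if the reader's head is shifted from its set slope by more than 4 mm at its edge (distance of head_edge from where it was at the start of the episode above 0.004 m).
It fails at once if another tile, a jar, the lid or the scoop is shifted by more than 15 mm (distance of any of jar_a, jar_b, jar_c, spare_lid, scoop, green_grip, white_grip from where it was at the start of the episode above 0.015 m).
It also fails if it takes over 54 s, if anything falls off the work surface, if the arm or the gripper's body presses on something with over 40 N, if the wrist force passes 120 N, or if a joint passes its speed limit or range.

## Robot

A 7-joint arm with a two-finger parallel gripper is mounted at the origin on the work surface. World frame = base frame: x ahead of the robot, y to its left, z up, the work surface at z = 0. Lengths are in mm, angles in rad, forces in N, time in s.
With the tool pointing down it reaches from about 400 to 925 mm from the base axis. Payload 4.1 kg.
Tool frame: the origin (TCP) lies at the centre of the arm's flange, where the gripper is bolted on; the fingertips stand 173 mm ahead of it and the grasp point (between the pads) lies 155 mm ahead of it; x points along the fingers, z is the direction in which the jaws open and shut, and the axes are right-handed (so a half turn about x gives the same grasp; the last joint's range is limited). The gripper opens to 85 mm and grips with 20 to 120 N. Pads are 22 mm wide; open, the fingers measure 114 mm over their backs; the gripper's body (76 mm by 85 mm) begins 54 mm behind the grasp point. The pads swing forward as they close: fully open they stand 13 mm farther back than shut.
Start: joints at [-1.378, 0.398, 0.045, 1.537, -0.019, 1.207, -0.051], TCP at [186.961, 622.546, 404.747] pointing down, gripper open.
Joint ranges: [-2.82, 2.82], [-0.49, 2.23], [-1.37, 1.46], [0, 2.46], [-1.36, 4.5], [0.23, 2], [-2.94, 2.94]. Speed limits (rad/s): [2.57, 2.57, 3.14, 3.14, 3.14, 3.14, 3.14].

## Interface

Orientations are given as a 3x3 rotation matrix whose columns are the frame's x, y, z axes.
In Python, from station import manip gives the robot as it stands.
- The arm moves only by the tool play_rows, never from a script. Its argument "commands" is a list of rows, each an object of numbers: "x", "y", "z": the shift along the tool's x, y, z in cm; "turn": the turn about the tool's x in degrees. A call has 1 to 8 rows; each row shifts and turns the commanded pose from where the row before left it, along the tool's axes as they then stand; what a row does not reach is not made up. A row lasts 1/10 s, in which the tool goes at most 50 mm and 8.59 degrees, less where a joint would pass 70% of its speed; a pose out of reach is approached as far as the arm can. A call with a gripper value outside its range is refused whole. "claw" is the closure, from 0 (fully open) to 1 (shut), set as the call begins (left out, the last holds). The fingers move at their own pace and stop on an object; "squeeze" is the grip in N (left out, the last holds). Time passes only in rows, so rows that do not move let the fingers close. It gives the time, the measured TCP pose, the force and the opening at its end, in the units of the state.
- manip.read_state(): the state, without advancing time (a new reading comes with each control period).
- manip.capture(name): name is "scene" or "top"; returns the picture (420x560x3 uint8, red, green, blue); there is no depth.
- manip.camera_params(name): a dict with "fx", "fy", "cx", "cy" (pixels), "k1" (the pictures are not rectified: a ray, as slopes to the right and down, at radius r is drawn at 1 + k1 r^2 times it, then the intrinsics apply), "R" (3x3) and "t" (3): a world point X has camera coordinates R X + t. Camera axes: x right, y down, z forward; pixel columns grow to the right and rows downward; lengths in mm; the calibration is good to about 2 mm. A picture is of the moment at which its call begins. camera_params takes no time and is no camera call.
- manip.sign_off(): hands the job in, once; it reports no verdict.
The state is a dict: "time_s": time; "qpos": joint angles; "qvel": joint speeds; "effort": joint torques, N m; "tcp_pos": TCP position; "tool_rot": TCP orientation; "contact_force": force on the tool from outside, world axes, zero at the start; "wrist_torque": the same for the moment, N m; "opening": finger opening in mm.
Only numpy, scipy, OpenCV 4.12 (cv2) and the standard library are available. Lean on these libraries where they do the work, as an engineer would, in place of code of your own. Each camera call takes 0.05 s, during which the arm holds its last target.

## Working session

There is one attempt and no reset: what is moved stays moved. The work goes in short steps, Python scripts to look and compute and a tool call to move; the robot and the scene stay as the last step left them, time stands still between calls to the robot, and variables do not carry over. Pictures are saved under pics/ and viewed, and the job is handed in when it is done.

Besides the shell and the picture viewer there is one more tool, called after "Emit:" as name([rows], argument=value, ...), one row to a line, values as JSON. play_rows: Moves the arm, as the interface text tells. Its arguments: {"type":"object","properties":{"commands":{"type":"array","items":{"type":"object","properties":{"x":{"type":"number"},"y":{"type":"number"},"z":{"type":"number"},"turn":{"type":"number"}}}},"claw":{"type":"number"},"squeeze":{"type":"number"}},"required":["commands"]}

```bash
ls; mkdir -p pics
python3 - <<'E'
from station import manip
import cv2
s=manip.read_state();print(s)
for n in("scene","top"):
    p=manip.camera_params(n);print(n,p)
    im=manip.capture(n);cv2.imwrite(f"pics/{n}0.png",im[:,:,::-1])
E
```

```text
pics
{'time_s': 0.0, 'qpos': array([-1.37802414,  0.39919928,  0.04503637,  1.53785818, -0.01866825,
        1.20691497, -0.05072208]), 'qvel': array([ 0.00243519, -0.00132914, -0.00069307,  0.00063644, -0.00095384,
        0.00079489, -0.00065736]), 'effort': array([-2.78849930e-04, -4.75126112e+01,  1.36468425e+00, -2.54220074e+01,
        1.14770746e-02,  9.24351742e-03, -1.75168594e-05]), 'tcp_pos': array([186.85128998, 622.26144101, 403.66820324]), 'tool_rot': array([[-4.02132624e-04, -9.57764235e-01,  2.87554358e-01],
       [-1.91736171e-03,  2.87554591e-01,  9.57762330e-01],
       [-9.99998081e-01, -1.66198238e-04, -1.95201556e-03]]), 'contact_force': array([-0.3234703 ,  0.84247934, -0.08700168]), 'wrist_torque': array([0.03115072, 0.01311443, 0.00318467]), 'opening': 85.46470374235855}
scene {'fx': 509.9874011654521, 'fy': 509.9874011654521, 'cx': 274.2885645799689, 'cy': 203.82160269278748, 'k1': 0.052568572496860644, 'R': array([[-0.87318533,  0.48722984,  0.01242807],
       [ 0.36972904,  0.67879079, -0.63446316],
       [-0.31756544, -0.5494089 , -0.77285318]]), 't': array([ 450.43821509, -123.88603309, 1876.01052972])}
top {'fx': 529.1774421901939, 'fy': 529.1774421901939, 'cx': 278.8299291221667, 'cy': 216.59565141918358, 'k1': -0.1291805396232488, 'R': array([[-0.01187225, -0.99991876, -0.00463832],
       [-0.99804813,  0.0121342 , -0.06125915],
       [ 0.06131046,  0.00390198, -0.99811112]]), 't': array([  31.73212582,  526.77355498, 1782.38697463])}
```

View pics/scene0.png

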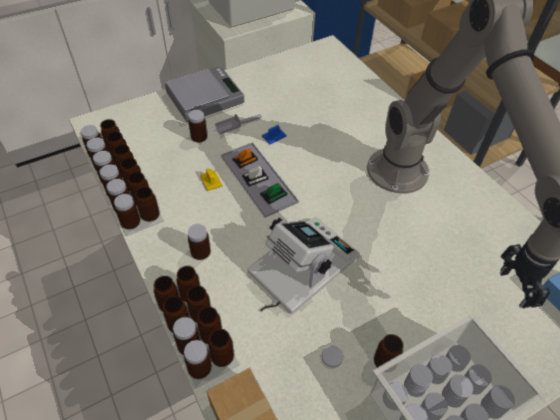

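View pics/top0.png

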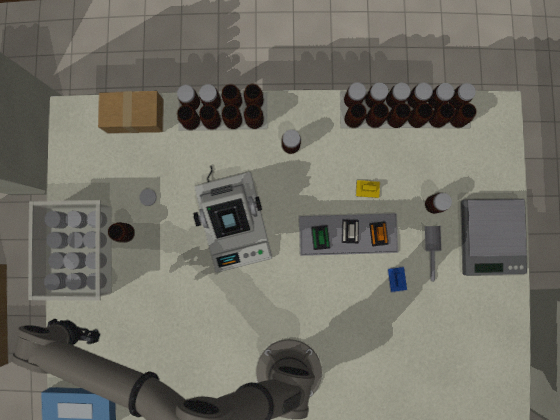

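Top view: amber tile at about (379,234), with the green (321,237) and white (350,231) tiles beside it. The reader plate is at (229,220), the jars at (291,141), (122,232) and (437,203), the lid at (148,197), and the scoop at (433,240). I'll enlarge the parts that matter.

```bash
cat > h.py <<'E'
import numpy as np, cv2
from station import manip
def cam(n):
    p=manip.camera_params(n);return p
def proj(n,X):
    p=cam(n);X=np.atleast_2d(X);c=X@np.array(p["R"]).T+p["t"];s=c[:,:2]/c[:,2:];r2=(s**2).sum(1,keepdims=True)
    s=s*(1+p["k1"]*r2);return s*[p["fx"],p["fy"]]+[p["cx"],p["cy"]]
def ray(n,uv):
    p=cam(n);d=(np.array(uv,float)-[p["cx"],p["cy"]])/[p["fx"],p["fy"]];s=d.copy()
    for _ in range(20): s=d/(1+p["k1"]*(s**2).sum())
    R=np.array(p["R"]);o=-R.T@p["t"];v=R.T@np.array([s[0],s[1],1]);return o,v/np.linalg.norm(v)
def atz(n,uv,z):
    o,v=ray(n,uv);return o+v*(z-o[2])/v[2]
def tri(uv1,uv2):
    o1,v1=ray("scene",uv1);o2,v2=ray("top",uv2)
    A=np.stack([v1,-v2],1);l=np.linalg.lstsq(A,o2-o1,rcond=None)[0]
    a=o1+l[0]*v1;b=o2+l[1]*v2;return (a+b)/2,np.linalg.norm(a-b)
def crop(im,x0,y0,w,h,k,f):
    c=im[y0:y0+h,x0:x0+w,::-1];c=cv2.resize(c,None,fx=k,fy=k,interpolation=cv2.INTER_CUBIC)
    for x in range((x0+9)//10*10,x0+w,10):
        cv2.line(c,((x-x0)*k,0),((x-x0)*k,6),(0,0,255),1); cv2.putText(c,str(x),((x-x0)*k,16),0,.35,(0,0,255),1)
    for y in range((y0+9)//10*10,y0+h,10):
        cv2.line(c,(0,(y-y0)*k),(6,(y-y0)*k),(0,0,255),1); cv2.putText(c,str(y),(8,(y-y0)*k+4),0,.35,(0,0,255),1)
    cv2.imwrite(f,c)
E
python3 - <<'E'
from h import *
t=cv2.imread("pics/top0.png")[:,:,::-1];s=cv2.imread("pics/scene0.png")[:,:,::-1]
crop(t,185,160,100,75+40,5,"pics/tr.png")
crop(t,295,205,110,60,7,"pics/tt.png")
crop(s,240,205,125,110,5,"pics/sr.png")
crop(s,215,135,90,85,7,"pics/st.png")
E
```

```text
(no output)
```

View pics/tr.png

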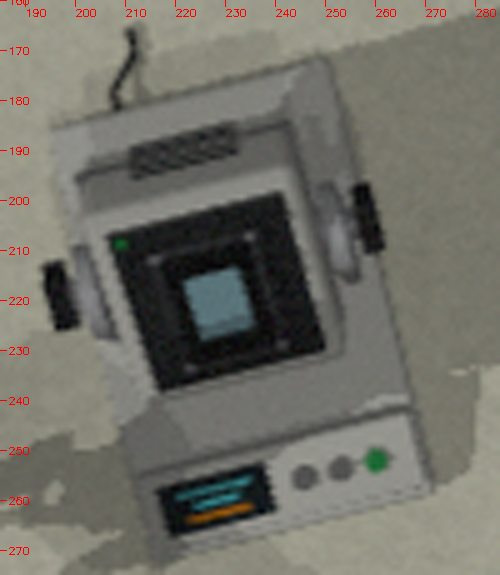

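View pics/tt.png

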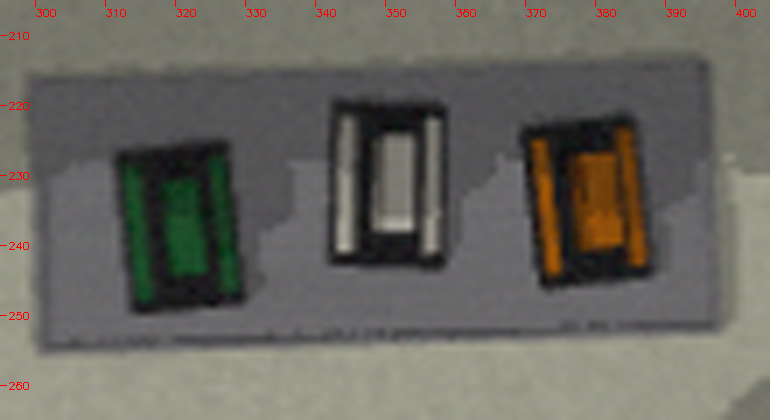

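View pics/sr.png

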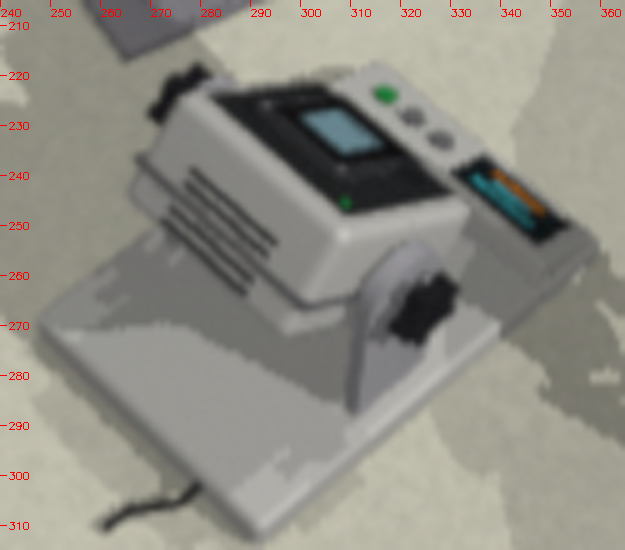

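View pics/st.png

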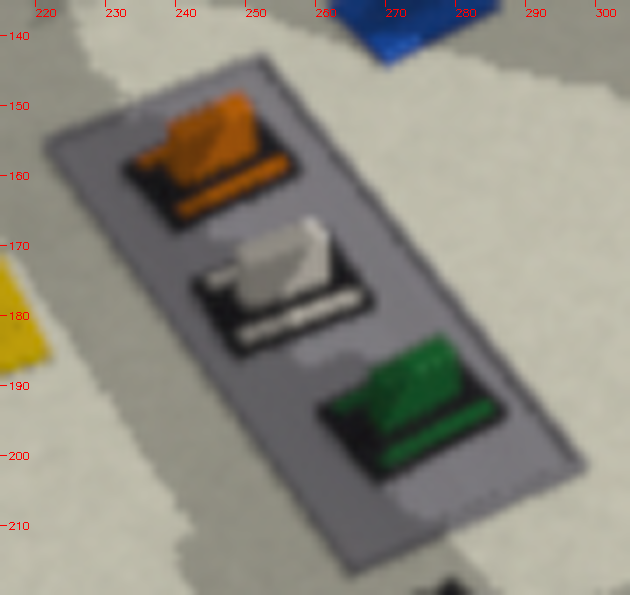

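Run:
```python
from h import *
t=cv2.imread("pics/top0.png")[:,:,::-1];s=cv2.imread("pics/scene0.png")[:,:,::-1]
# contrast-stretch
f=lambda im:(255*(im/255.)**.5).astype('uint8')
crop(f(t),200,192,52,50,12,"pics/tr2.png")
crop(f(s),275,212,65,46,12,"pics/sr2.png")
crop(t,366,216,28,34,17,"pics/tt2.png")
crop(s,228,143,36,30,17,"pics/st2.png")
```

```text
(no output)
```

View pics/tr2.png

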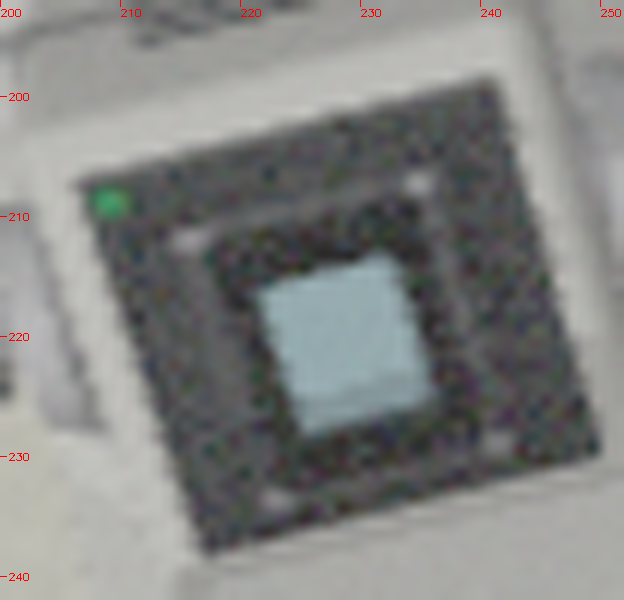

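View pics/sr2.png

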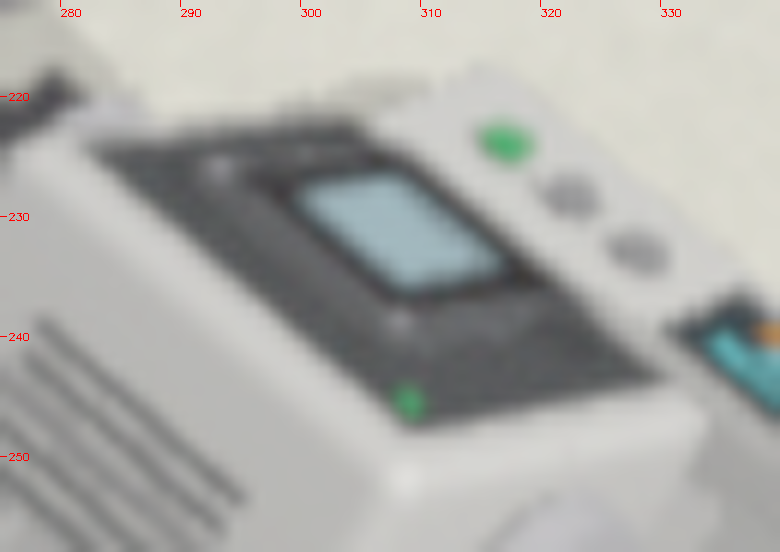

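View pics/tt2.png

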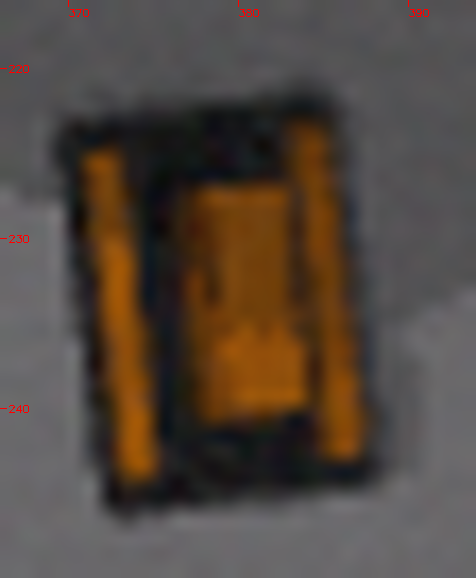

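View pics/st2.png

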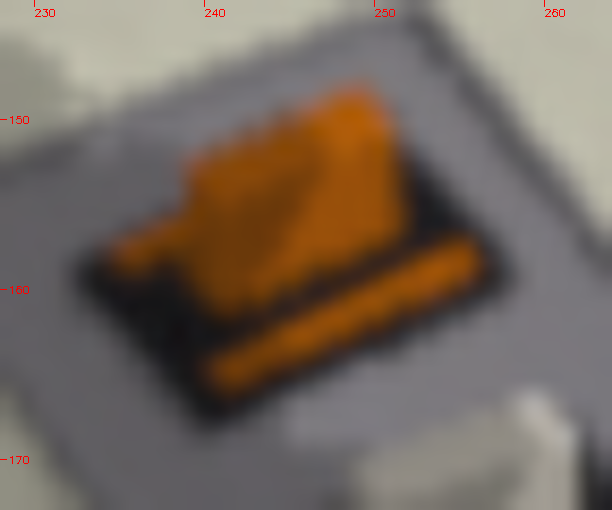

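```bash
cat > fit.py <<'E'
from h import *
from scipy.optimize import least_squares
T=lambda l:np.array(l)/12+[200,192]-.46
S=lambda l:np.array(l)/12+[275,212]-.46
wt=T([(258,293),(390,255),(432,393),(305,437)]); bt=T([(80,182),(492,78),(600,455),(205,555)]); st=T([(190,240),(418,184),(498,441),(277,499)])
ws=S([(408,292),(298,192),(398,174),(510,265)]); bs=S([(408,430),(90,150),(355,125),(670,378)]); ss=S([(400,318),(220,168)])
sg=np.array([(1,1),(1,-1),(-1,-1),(-1,1)])
def fr(p):
    x,y,z,psi,th=p[:5];xh=np.array([np.cos(psi),np.sin(psi),0]);k=np.array([0,0,1.])
    X=np.cos(th)*xh+np.sin(th)*k;Z=np.cos(th)*k-np.sin(th)*xh;return np.array([x,y,z]),np.stack([X,np.cross(Z,X),Z],1)
def res(p):
    P,R=fr(p);q=lambda a,b,d:P+np.c_[sg*[a,b],np.full(4,d)]@R.T
    W=q(23,17,0);B=q(p[5],p[6],p[7]);C=q(p[8],p[9],p[10])
    r=[proj("top",W)-wt,proj("scene",W)-ws,proj("top",B)-bt,proj("scene",B)-bs,proj("top",C)-st,proj("scene",C)[:2]-ss]
    r=np.concatenate([a.ravel() for a in r]);return np.r_[r,(p[7]+10)/2,(p[10]+5)/5]
if __name__=="__main__":
    wc,_=tri(ws.mean(0),wt.mean(0));print(wc,_)
    s=least_squares(res,[*wc,0.2,.55,64,54,-10,35,30,-5],loss="soft_l1");np.set_printoptions(precision=2,suppress=True)
    J=s.jac;cov=np.linalg.inv(J.T@J)*.3**2
    print(s.x,np.degrees(s.x[3:5]),np.degrees(np.sqrt(np.diag(cov)[3:5])),np.sqrt(np.diag(cov)[:3]));print(res(s.x)[:-2].reshape(-1,2))
    # reader origin
    P,R=fr(s.x);print(P-52*R[:,2]); np.save("plate.npy",s.x)
E
python3 fit.py
```

```text
[507.68954076 181.94409302 171.9428899 ] 0.9720741252103716
[507.66 181.75 172.02   0.24   0.65  60.74  54.14 -10.81  41.55  30.04
  -0.96] [13.75 37.31] [0.24 0.5 ] [0.29 0.24 0.6 ]
[[ 0.1  -0.18]
 [-0.23  0.24]
 [-0.06  0.63]
 [ 0.02 -0.33]
 [-0.53 -1.05]
 [ 0.25  0.21]
 [ 0.23  0.66]
 [-0.84 -0.04]
 [-0.19  0.26]
 [-0.33  0.11]
 [-0.13  0.14]
 [-0.06  0.25]
 [ 0.05 -0.29]
 [-0.36 -0.05]
 [-0.08 -0.42]
 [-0.42  0.  ]
 [ 0.07  0.24]
 [ 0.01  0.03]
 [-0.13  0.13]
 [-0.14  0.03]
 [-0.16  0.36]
 [-0.07  0.22]]
[538.28 189.24 130.65]
```

```bash
cat > fita.py <<'E'
from h import *
from scipy.optimize import least_squares
T=lambda l:np.array(l)/17+[366,216]-.47
S=lambda l:np.array(l)/17+[228,143]-.47
sg=np.array([(1,1),(1,-1),(-1,-1),(-1,1)])
tt=T([(65,125),(330,95),(378,485),(110,515)]);bt=T([(215,190),(288,185),(308,405),(222,415)])
ts=S([(205,430),(75,275),(510,280)]);bs=S([(190,160),(365,85),(395,120)])
def res(p,w=1):
    c,s=np.cos(p[2]),np.sin(p[2]);R=np.array([[c,-s],[s,c]])
    q=lambda a,b,z:np.c_[(sg*[a,b])@R.T+p[:2],np.full(4,z)]
    A=q(40,28,12);B=q(23,8,48)
    r=[proj("top",A)-tt,proj("top",B)-bt,proj("scene",A)[[0,1,3]]-ts,proj("scene",B)[[1,2,3]]-bs]
    return np.concatenate([a.ravel() for a in r])
s=least_squares(res,[*atz("top",tt.mean(0),12)[:2],0],loss="soft_l1");np.set_printoptions(precision=2,suppress=True)
print(s.x,np.degrees(s.x[2]));print(res(s.x).reshape(-1,2))
for n,c in(("tray",[(299,216),(394,214),(398,251),(301,255)]),):
    print([atz("top",np.array(k)-.46,9)[:2] for k in c])
for k in [(321,237),(350,231)]: print(atz("top",k,30))
print("jars",[atz("top",k,114)[:2] for k in [(291,135),(441,201),(119,232)]],"scale",atz("top",(330,233),0))
E
python3 fita.py
```

```text
[ 466.03 -313.42    0.09] 5.094881164717444
[[-0.43 -0.37]
 [ 0.14 -0.26]
 [-0.1   0.09]
 [-0.52  0.02]
 [-1.03 -0.29]
 [-0.61 -0.48]
 [-0.28  0.25]
 [ 0.07  0.15]
 [ 0.07 -1.49]
 [-0.27 -1.53]
 [ 0.51 -1.34]
 [-0.69 -0.31]
 [-0.32 -0.79]
 [ 0.27 -0.29]]
[array([530.35, -41.88]), array([ 533.28, -368.29]), array([ 406.33, -379.14]), array([397.42, -46.84])]
[ 455.72 -115.81   30.  ]
[ 474.67 -214.14   30.  ]
jars [array([786.66, -17.74]), array([ 565.56, -503.56]), array([477.24, 545.37])] scale [ 469.68 -149.17    0.  ]
```

The rows only translate and turn about tool x, so there's no direct tilt. The plate slopes about 37°, so I need to know how the arm behaves at its reach limit and whether the tool can tilt there. I'll test that in free air first.

Emit:
play_rows([
  {"z": 5},
  {"z": 5},
  {"z": 5},
  {"z": 5},
  {"z": 5},
  {"z": 5},
])

```text
$.commands[0]: bad value
```

Emit:
play_rows([
  {"z": 5},
  {"z": 5},
  {"z": 5},
  {"z": 5},
])

```text
$.commands[0]: bad value
```

Emit:
play_rows([
  {"x": 0,"y": 0,"z": 4,"turn": 0},
])

```text
time_s: 0.2
tcp_pos: [197.8, 657.5, 403.2]
tool_rot: [[-0.002, -0.958, 0.288], [-0.008, 0.288, 0.958], [-1.0, -0.0, -0.008]]
contact_force: [-0.4, 1.0, 0.2]
opening: 85.5
```

Emit:
play_rows([
  {"x": 0,"y": 0,"z": 5,"turn": 0},
  {"x": 0,"y": 0,"z": 5,"turn": 0},
  {"x": 0,"y": 0,"z": 5,"turn": 0},
  {"x": 0,"y": 0,"z": 5,"turn": 0},
  {"x": 0,"y": 0,"z": 5,"turn": 0},
  {"x": 0,"y": 0,"z": 0,"turn": 0},
])

```text
time_s: 0.8
tcp_pos: [265.2, 884.6, 395.3]
tool_rot: [[-0.002, -0.958, 0.288], [-0.006, 0.288, 0.958], [-1.0, -0.0, -0.006]]
contact_force: [0.4, 0.4, -3.3]
opening: 85.1
```

Emit:
play_rows([
  {"x": 0,"y": 0,"z": 3,"turn": 0},
  {"x": 0,"y": 0,"z": 3,"turn": 0},
  {"x": 0,"y": 0,"z": 0,"turn": 0},
])

```text
time_s: 1.1
tcp_pos: [274.7, 913.8, 389.4]
tool_rot: [[-0.002, -0.957, 0.29], [-0.007, 0.29, 0.957], [-1.0, -0.0, -0.007]]
contact_force: [0.5, -0.6, -2.8]
opening: 85.3
```

```bash
python3 -c "
from station import manip
s=manip.read_state();print(s['qpos'],s['tcp_pos'],s['tool_rot'])"
```

```text
[-1.32476699  1.25119189  0.06126222  0.04066978 -0.06079548  1.85702841
 -0.04550654] [274.65738031 913.78215695 389.42549471] [[-2.05318666e-03 -9.57080136e-01  2.89816145e-01]
 [-6.92990796e-03  2.89823415e-01  9.57055048e-01]
 [-9.99973880e-01 -4.33865564e-05 -7.22753882e-03]]
```

Emit:
play_rows([
  {"x": -4,"y": 0,"z": -2,"turn": 0},
  {"x": -4,"y": 0,"z": -2,"turn": 0},
  {"x": -4,"y": 0,"z": -2,"turn": 0},
  {"x": -4,"y": 0,"z": -2,"turn": 0},
  {"x": -4,"y": 0,"z": 0,"turn": 0},
  {"x": -4,"y": 0,"z": 0,"turn": 0},
])

```text
time_s: 1.7
tcp_pos: [242.9, 809.9, 625.9]
tool_rot: [[0.006, -0.957, 0.289], [0.031, 0.289, 0.957], [-1.0, 0.004, 0.031]]
contact_force: [0.0, 0.3, -1.5]
opening: 85.4
```

```bash
python3 -c "
from station import manip
s=manip.read_state();print(s['qpos'],s['tcp_pos'],s['tool_rot'])"
```

```text
[-1.37298405  0.92228897  0.39939044  0.21052637 -0.35549167  1.99232333
 -0.00627836] [242.93571832 809.9326617  625.86903186] [[ 0.00558258 -0.95738869  0.28874856]
 [ 0.0306478   0.28878122  0.95690445]
 [-0.99951466  0.00350752  0.030954  ]]
```

q6 is close to its limit of 2.0 and the tool has started tilting outward, which is the direction I need. Pushing further up.

Emit:
play_rows([
  {"x": -4,"y": 0,"z": 0,"turn": 0},
  {"x": -4,"y": 0,"z": 0,"turn": 0},
  {"x": -4,"y": 0,"z": 0,"turn": 0},
  {"x": 0,"y": 0,"z": 0,"turn": 0},
])

```text
time_s: 2.1
tcp_pos: [226.7, 752.1, 715.6]
tool_rot: [[0.026, -0.957, 0.289], [0.093, 0.29, 0.952], [-0.995, 0.002, 0.097]]
contact_force: [-0.6, -0.7, 1.5]
opening: 85.4
```

```bash
python3 -c "
from station import manip
s=manip.read_state();print(s['qpos'],s['tcp_pos'],s['tool_rot'])"
```

```text
[-1.39008932  0.76109607  0.32529185  0.30088188 -0.25858309  1.99489252
 -0.0051507 ] [226.68573717 752.07636964 715.55616732] [[ 0.02631832 -0.95695601  0.28903727]
 [ 0.09325485  0.29022686  0.95240323]
 [-0.99529437  0.00188847  0.09687907]]
```

Emit:
play_rows([
  {"x": 4,"y": 0,"z": 0,"turn": 0},
  {"x": 4,"y": 0,"z": 0,"turn": 0},
  {"x": 0,"y": 0,"z": 0,"turn": 0},
])

```text
time_s: 2.4
tcp_pos: [230.6, 763.2, 614.4]
tool_rot: [[0.015, -0.956, 0.293], [0.061, 0.293, 0.954], [-0.998, 0.003, 0.062]]
contact_force: [0.9, -0.0, -1.5]
opening: 85.4
```

Emit:
play_rows([
  {"x": 3,"y": 0,"z": 0,"turn": 0},
  {"x": 3,"y": 0,"z": 0,"turn": 0},
  {"x": 0,"y": 0,"z": 0,"turn": 0},
  {"x": 0,"y": 0,"z": 0,"turn": 0},
])

```text
time_s: 2.8
tcp_pos: [231.2, 769.8, 568.2]
tool_rot: [[0.025, -0.957, 0.289], [0.084, 0.29, 0.953], [-0.996, 0.001, 0.088]]
contact_force: [-0.1, 0.3, 0.4]
opening: 85.5
```

```bash
python3 -c "
from station import manip
s=manip.read_state();print(s['qpos'],s['tcp_pos'],s['tool_rot'])"
```

```text
[-1.47692013  0.66465189  0.33713596  0.80990713 -0.21146622  1.60472813
  0.04329062] [231.22698235 769.78333968 568.23635121] [[ 2.47831639e-02 -9.57103413e-01  2.88684694e-01]
 [ 8.40230492e-02  2.89745860e-01  9.53408340e-01]
 [-9.96155571e-01  6.27693064e-04  8.75995662e-02]]
```

The tilt persists once reached, so I can ratchet it. That gives outward tilt by going high against the q6 limit. Next I'll see whether pulling in close tilts it back.

Emit:
play_rows([
  {"x": 1,"y": 0,"z": -5,"turn": 0},
  {"x": 1,"y": 0,"z": -5,"turn": 0},
  {"x": 1,"y": 0,"z": -5,"turn": 0},
  {"x": 1,"y": 0,"z": -5,"turn": 0},
  {"x": 1,"y": 0,"z": -5,"turn": 0},
  {"x": 1,"y": 0,"z": -5,"turn": 0},
  {"x": 1,"y": 0,"z": -5,"turn": 0},
  {"x": 0,"y": 0,"z": 0,"turn": 0},
])

```text
time_s: 3.6
tcp_pos: [133.5, 442.2, 467.3]
tool_rot: [[0.02, -0.957, 0.29], [0.076, 0.291, 0.954], [-0.997, 0.003, 0.078]]
contact_force: [0.3, 0.7, -0.1]
opening: 85.4
```

```bash
python3 -c "
from station import manip
s=manip.read_state();print(s['qpos'],s['tcp_pos'],s['tool_rot'])"
```

```text
[-1.71173508 -0.02166093  0.33538836  1.90622949  0.01342827  1.17743958
 -0.10532829] [133.54105063 442.15024294 467.28550553] [[ 0.02032451 -0.95673463  0.29025121]
 [ 0.0758257   0.2909501   0.95372874]
 [-0.99691393  0.00262444  0.07845849]]
```

Emit:
play_rows([
  {"x": 0,"y": 0,"z": -4,"turn": 0},
  {"x": 0,"y": 0,"z": -4,"turn": 0},
  {"x": 0,"y": 0,"z": -4,"turn": 0},
  {"x": 0,"y": 0,"z": 0,"turn": 0},
])

```text
time_s: 4.0
tcp_pos: [99.4, 331.4, 460.7]
tool_rot: [[0.022, -0.957, 0.29], [0.086, 0.291, 0.953], [-0.996, 0.004, 0.089]]
contact_force: [0.1, 0.7, 0.4]
opening: 85.6
```

```bash
python3 -c "
from station import manip
s=manip.read_state();print(s['qpos'],s['tcp_pos'],s['tool_rot'])"
```

```text
[-1.73450701 -0.27265116  0.25940048  2.11899925  0.08990018  1.20004048
 -0.23462186] [ 99.38047156 331.40136538 460.67474925] [[ 0.02241534 -0.95678398  0.28993443]
 [ 0.08583872  0.29077823  0.95293218]
 [-0.99605686  0.0035273   0.088647  ]]
```

Emit:
play_rows([
  {"x": 0,"y": 0,"z": -3,"turn": 0},
  {"x": 0,"y": 0,"z": -3,"turn": 0},
  {"x": 0,"y": 0,"z": -3,"turn": 0},
  {"x": 0,"y": 0,"z": 0,"turn": 0},
])

```text
time_s: 4.4
tcp_pos: [73.4, 247.1, 453.0]
tool_rot: [[0.023, -0.957, 0.29], [0.087, 0.291, 0.953], [-0.996, 0.003, 0.09]]
contact_force: [-0.3, 0.5, -0.2]
opening: 85.8
```

```bash
python3 -c "
from station import manip
s=manip.read_state();print(s['qpos'],s['tcp_pos'],s['tool_rot'])"
```

```text
[-1.71742259 -0.47039299  0.16441191  2.25516051  0.10185688  1.26545801
 -0.31827594] [ 73.35262413 247.10675068 452.96714091] [[ 0.02317698 -0.95676714  0.28993011]
 [ 0.08686965  0.29083847  0.95282036]
 [-0.99595004  0.00310262  0.08985478]]
```

Emit:
play_rows([
  {"x": 0,"y": 0,"z": -2,"turn": 0},
  {"x": 0,"y": 0,"z": -2,"turn": 0},
  {"x": 0,"y": 0,"z": 0,"turn": 0},
])

```text
time_s: 4.7
tcp_pos: [68.1, 224.0, 449.8]
tool_rot: [[0.026, -0.954, 0.298], [0.082, 0.299, 0.951], [-0.996, -0.0, 0.086]]
contact_force: [0.8, -0.5, 0.9]
opening: 85.6
```

```bash
python3 -c "
from station import manip
s=manip.read_state();print(s['qpos'],s['tcp_pos'],s['tool_rot'])"
```

```text
[-1.37070998 -0.49330396 -0.06096914  2.28381914 -0.01550953  1.26496302
 -0.15467908] [ 68.12350402 223.98908149 449.75714226] [[ 2.62479564e-02 -9.54184251e-01  2.98066201e-01]
 [ 8.23126533e-02  2.99219386e-01  9.50627364e-01]
 [-9.96260845e-01 -4.17405817e-04  8.63953348e-02]]
```

```bash
python3 -c "
from h import *
for p in [(-220,-720,700),(-220,-720,300),(-220,-720,0),(-150,-500,500),(0,0,0),(-300,-950,800),(300,-700,700),(300,-700,200)]: print(p,proj('scene',p).round(),proj('top',p).round())
p=manip.camera_params('scene');print(-np.array(p['R']).T@p['t'])
"
```

```text
(-220, -720, 700) [[ 361. -126.]] [[607. 520.]]
(-220, -720, 300) [[346. -12.]] [[533. 459.]]
(-220, -720, 0) [[338.  52.]] [[494. 427.]]
(-150, -500, 500) [[372. -35.]] [[488. 468.]]
(0, 0, 0) [[397. 170.]] [[288. 371.]]
(-300, -950, 800) [[ 347. -185.]] [[702. 547.]]
(300, -700, 700) [[228. -94.]] [[607. 296.]]
(300, -700, 200) [[236.  47.]] [[513. 283.]]
[1034.87642106  895.32264969 1365.68151065]
```

Emit:
play_rows([
  {"x": 0,"y": 0,"z": 3,"turn": 0},
  {"x": 0,"y": 0,"z": 5,"turn": 0},
  {"x": 0,"y": 0,"z": 5,"turn": 0},
  {"x": 0,"y": 0,"z": 5,"turn": 0},
  {"x": 0,"y": 0,"z": 0,"turn": 0},
])

```text
time_s: 5.2
tcp_pos: [118.7, 402.1, 463.0]
tool_rot: [[0.025, -0.957, 0.288], [0.082, 0.289, 0.954], [-0.996, -0.0, 0.086]]
contact_force: [0.5, -1.4, 0.0]
opening: 85.1
```

Emit:
play_rows([
  {"x": -0.2,"y": -4,"z": -1,"turn": 0},
  {"x": -0.2,"y": -4,"z": -2,"turn": 0},
  {"x": -0.2,"y": -4,"z": -2.6,"turn": 0},
  {"x": -0.2,"y": -4,"z": -2.6,"turn": 0},
  {"x": -0.2,"y": -4,"z": -2.6,"turn": 0},
  {"x": -0.2,"y": -4,"z": -2.6,"turn": 0},
  {"x": -0.2,"y": -4,"z": -2.6,"turn": 0},
  {"x": -0.2,"y": -4,"z": -2.6,"turn": 0},
])

```text
time_s: 6.0
tcp_pos: [371.9, 122.6, 464.3]
tool_rot: [[0.027, -0.957, 0.288], [0.08, 0.289, 0.954], [-0.996, -0.002, 0.085]]
contact_force: [0.9, 1.8, 0.4]
opening: 85.3
```

```bash
cat > st.py <<'E'
from station import manip
import numpy as np
np.set_printoptions(precision=3,suppress=True)
s=manip.read_state();print(s['qpos'],s['tcp_pos']);print(s['tool_rot']);d=s['tool_rot'][:,0];print("tilt",np.degrees(np.arccos(-d[2])),"az",np.degrees(np.arctan2(d[1],d[0])), "jawz elev",np.degrees(np.arcsin(s['tool_rot'][2,2])),"F",s['contact_force'],"M",s['wrist_torque'],s['time_s'],s['opening'])
E
python3 st.py
```

```text
[-1.089 -0.205  0.591  2.035  0.06   1.216  0.754] [371.899 122.622 464.316]
[[ 0.027 -0.957  0.288]
 [ 0.08   0.289  0.954]
 [-0.996 -0.002  0.085]]
tilt 4.853101854476674 az 71.62019564893143 jawz elev 4.851232870029486 F [0.929 1.801 0.431] M [-0.034  0.007 -0.003] 6.0 85.2895758257936
```

Emit:
play_rows([
  {"x": -0.35,"y": -1.9,"z": -4.3,"turn": 0},
  {"x": -0.35,"y": -1.9,"z": -4.3,"turn": 0},
  {"x": -0.35,"y": -1.9,"z": -4.3,"turn": 0},
  {"x": -0.35,"y": -1.9,"z": -4.3,"turn": 0},
  {"x": -0.35,"y": -1.9,"z": -4.3,"turn": 0},
  {"x": -0.35,"y": -1.9,"z": -4.3,"turn": 0},
  {"x": -0.35,"y": -1.9,"z": -4.3,"turn": 0},
  {"x": -0.35,"y": -1.9,"z": -4.3,"turn": 0},
])

```text
time_s: 6.8
tcp_pos: [415.8, -236.4, 468.9]
tool_rot: [[0.016, -0.956, 0.294], [0.049, 0.295, 0.954], [-0.999, -0.001, 0.052]]
contact_force: [-2.5, 1.4, 5.4]
opening: 85.3
```

```bash
python3 st.py
```

```text
[-1.242 -0.316  1.451  1.857  0.27   1.327  1.41 ] [ 415.764 -236.373  468.869]
[[ 0.016 -0.956  0.294]
 [ 0.049  0.295  0.954]
 [-0.999 -0.001  0.052]]
tilt 2.966139888010591 az 72.28129288264978 jawz elev 2.965994117899129 F [-2.482  1.431  5.449] M [ 0.172  0.084 -0.025] 6.8 85.32203252346609
```

Emit:
play_rows([
  {"x": 0,"y": 0,"z": 0,"turn": 0},
])

```text
time_s: 6.9
tcp_pos: [414.1, -245.3, 464.8]
tool_rot: [[0.032, -0.956, 0.291], [0.086, 0.293, 0.952], [-0.996, -0.005, 0.092]]
contact_force: [0.0, -0.7, 0.1]
opening: 85.2
```

```bash
python3 st.py
```

```text
[-1.247 -0.362  1.453  1.855  0.277  1.325  1.408] [ 414.106 -245.327  464.832]
[[ 0.032 -0.956  0.291]
 [ 0.086  0.293  0.952]
 [-0.996 -0.005  0.092]]
tilt 5.286810668282415 az 69.81546547466479 jawz elev 5.278603163504105 F [ 0.016 -0.691  0.073] M [-0.153  0.088  0.007] 6.9 85.24957367518407
```

Emit:
play_rows([
  {"x": -0.45,"y": 0.5,"z": -4,"turn": 0},
  {"x": -0.45,"y": 0.5,"z": -4,"turn": 0},
  {"x": -0.45,"y": 0.5,"z": -4,"turn": 0},
  {"x": -0.45,"y": 0.5,"z": -4,"turn": 0},
  {"x": 0,"y": 0,"z": 0,"turn": 0},
])

```text
time_s: 7.4
tcp_pos: [338.0, -379.2, 477.1]
tool_rot: [[0.036, -0.956, 0.291], [0.067, 0.293, 0.954], [-0.997, -0.015, 0.075]]
contact_force: [0.5, 0.7, 0.1]
opening: 85.2
```

```bash
python3 st.py
```

```text
[-1.067 -0.495  1.456  1.778  0.42   1.428  1.589] [ 338.04  -379.197  477.128]
[[ 0.036 -0.956  0.291]
 [ 0.067  0.293  0.954]
 [-0.997 -0.015  0.075]]
tilt 4.371636646434252 az 61.69120141869736 jawz elev 4.286292598472591 F [0.482 0.659 0.052] M [-0.047 -0.029  0.032] 7.4 85.22307689028628
```

```bash
cat > fk.py <<'E'
import numpy as np
from scipy.spatial.transform import Rotation as Ro
from scipy.optimize import least_squares
D=[
([-1.37802414,0.39919928,0.04503637,1.53785818,-0.01866825,1.20691497,-0.05072208],[186.851,622.261,403.668],[[-4.02e-4,-.957764,.287554],[-.001917,.287555,.957762],[-.999998,-.000166,-.001952]]),
([-1.32476699,1.25119189,.06126222,.04066978,-.06079548,1.85702841,-.04550654],[274.657,913.782,389.425],[[-.002053,-.957080,.289816],[-.00693,.289823,.957055],[-.999974,-.000043,-.007228]]),
([-1.37298405,.92228897,.39939044,.21052637,-.35549167,1.99232333,-.00627836],[242.936,809.933,625.869],[[.005583,-.957389,.288749],[.030648,.288781,.956904],[-.999515,.003508,.030954]]),
([-1.39008932,.76109607,.32529185,.30088188,-.25858309,1.99489252,-.0051507],[226.686,752.076,715.556],[[.026318,-.956956,.289037],[.093255,.290227,.952403],[-.995294,.001888,.096879]]),
([-1.47692013,.66465189,.33713596,.80990713,-.21146622,1.60472813,.04329062],[231.227,769.783,568.236],[[.024783,-.957103,.288685],[.084023,.289746,.953408],[-.996156,.000628,.0876]]),
([-1.71173508,-.02166093,.33538836,1.90622949,.01342827,1.17743958,-.10532829],[133.541,442.150,467.286],[[.020325,-.956735,.290251],[.075826,.29095,.953729],[-.996914,.002624,.078458]]),
([-1.73450701,-.27265116,.25940048,2.11899925,.08990018,1.20004048,-.23462186],[99.380,331.401,460.675],[[.022415,-.956784,.289934],[.085839,.290778,.952932],[-.996057,.003527,.088647]]),
([-1.37070998,-.49330396,-.06096914,2.28381914,-.01550953,1.26496302,-.15467908],[68.1235,223.989,449.757],[[.026248,-.954184,.298066],[.082313,.299219,.950627],[-.996261,-.000417,.086395]]),
([-1.089,-.205,.591,2.035,.06,1.216,.754],[371.899,122.622,464.316],[[.027,-.957,.288],[.08,.289,.954],[-.996,-.002,.085]]),
([-1.247,-.362,1.453,1.855,.277,1.325,1.408],[414.106,-245.327,464.832],[[.032,-.956,.291],[.086,.293,.952],[-.996,-.005,.092]]),
([-1.067,-.495,1.456,1.778,.42,1.428,1.589],[338.04,-379.197,477.128],[[.036,-.956,.291],[.067,.293,.954],[-.997,-.015,.075]]),
]
Rz=lambda a:Ro.from_euler('z',a).as_matrix()
Ry=lambda a:Ro.from_euler('y',a).as_matrix()
# params: c1,h, o1(x,y), L1 vec(3), L2 vec(3), tool vec(3), c7, small angle offsets
def fk(p,q,sg):
    R=Rz(sg[0]*q[0]+p[0]);T=R@np.array([p[1],p[2],p[3]])
    R=R@Ry(q[1]);T=T+R@np.array([p[4],p[5],p[6]])
    R=R@Rz(sg[1]*q[2]+p[14])@Ry(q[3]);T=T+R@np.array([p[7],p[8],p[9]])
    R=R@Rz(sg[2]*q[4]+p[15])@Ry(q[5]);T=T+R@np.array([p[10],p[11],p[12]])
    R=R@Rz(sg[3]*q[6]+p[13])
    return T,R[:,[2,0,1]] # tool x = local z
if __name__=="__main__":
    import itertools
    best=None
    for sg in itertools.product([1,-1],repeat=4):
      for c in (0,np.pi,np.pi/2,-np.pi/2):
        c1=0 if sg[0]<0 else np.pi*.83
        def f(p):
            o=[]
            for q,t,R in D:
                T,RR=fk(p,q,sg);o+=[*(T-t)/10,*((RR-np.array(R)).ravel()*20),]
            return np.r_[o,p[14:16]*1]
        s=least_squares(f,[c1,0,0,150,0,0,518,0,0,481,0,0,60,c,0,0],max_nfev=300,loss='soft_l1')
        if best is None or s.cost<best[0]: best=(s.cost,sg,s.x); print(s.cost,sg,s.x.round(3))
    np.save("fk.npy",np.r_[best[1],best[2]])
    for q,t,R in D:
        T,RR=fk(best[2],q,best[1]);print((T-t).round(1),np.abs(RR-np.array(R)).max().round(4))
E
python3 fk.py
```

```text
94.38564893516278 (1, 1, 1, 1) [ 2.720000e+00  3.109590e+02  5.009567e+03  1.527280e+03  1.382600e+01
 -5.495806e+03  6.714350e+02 -1.636600e+02 -1.258800e+01  5.914810e+02
  5.264020e+02  4.946960e+02  1.668638e+03  8.971200e+01  9.000000e-03
 -7.000000e-03]
94.38564893515812 (1, 1, 1, 1) [ 2.720000e+00  3.109590e+02 -1.149900e+02  1.527279e+03  1.382600e+01
 -3.712490e+02  6.714350e+02 -1.636600e+02 -1.258800e+01  5.914810e+02
  5.264020e+02  4.946960e+02  1.668638e+03 -4.223500e+01  9.000000e-03
 -7.000000e-03]
0.0016296617589190987 (-1, -1, -1, -1) [-0.00000e+00  1.48000e-01 -5.68600e+01  2.56643e+02  0.00000e+00
  4.48120e+01  5.22886e+02 -3.40000e-02 -3.06800e+01  4.76830e+02
  1.60000e-02  8.10000e-02  1.64686e+02  4.55530e+01 -0.00000e+00
  0.00000e+00]
0.0016296617589082185 (-1, -1, -1, -1) [-0.00000e+00  1.48000e-01 -2.18350e+02  2.56643e+02  0.00000e+00
  2.06302e+02  5.22886e+02 -3.40000e-02 -3.06800e+01  4.76830e+02
  1.60000e-02  8.20000e-02  1.64686e+02 -4.24120e+01 -0.00000e+00
  0.00000e+00]
[ 0.  -0.   0.1] 0.0001
[ 0. -0. -0.] 0.0001
[-0. -0.  0.] 0.0001
[-0.  0. -0.] 0.0001
[0.  0.1 0. ] 0.0001
[-0.   0.1  0. ] 0.0001
[-0.  0.  0.] 0.0001
[-0.  0.  0.] 0.0001
[-0.  -0.3 -0.2] 0.0007
[0.1 0.  0.1] 0.0008
[-0.  0.  0.] 0.0008
```

```bash
cat > sim.py <<'E'
import numpy as np
from fk import fk,D,Ro
from scipy.optimize import least_squares
P=np.load("fk.npy");sg=P[:4];p=P[4:]
F=lambda q:fk(p,q,sg)
lo=np.array([-2.82,-.494,-1.37,0.0,-1.36,.23,-2.94])+.003;hi=np.array([2.82,2.23,1.459,2.46,4.5,2.0,2.94])-.004
def Jac(q):
    T0,R0=F(q);J=np.zeros((6,7));e=1e-6
    for i in range(7):
        d=q.copy();d[i]+=e;T,R=F(d);J[:3,i]=(T-T0)/e/1000;J[3:,i]=Ro.from_matrix(R@R0.T).as_rotvec()/e
    return J
def ik(q,T,R,lam=.03,wr=1.,it=20,vmax=.07*np.array([2.57,2.57,3.14,3.14,3.14,3.14,3.14])):
    q0=q.copy()
    for _ in range(it):
        T0,R0=F(q);e=np.r_[(T-T0)/1000,wr*Ro.from_matrix(R@R0.T).as_rotvec()]
        J=Jac(q);J[3:]*=wr
        q=q+J.T@np.linalg.solve(J@J.T+lam**2*np.eye(6),e)
        q=np.clip(q,lo,hi);
        if vmax is not None:q=np.clip(q,q0-vmax,q0+vmax)
    return q
def row(q,r,reset=True,**k):
    x,y,z,t=r;T,R=F(q)
    return ik(q,T+R@np.array([x,y,z])*10,R@Ro.from_euler('x',t,degrees=True).as_matrix(),**k)
def tilt(q):
    T,R=F(q);d=R[:,0];return np.degrees(np.arccos(-d[2])),np.degrees(np.arctan2(d[1],d[0]))
hist=[[(0,0,4,0)],[(0,0,5,0)]*5,[(0,0,3,0)]*2,[(-4,0,-2,0)]*4+[(-4,0,0,0)]*2,[(-4,0,0,0)]*3,[(4,0,0,0)]*2,[(3,0,0,0)]*2,[(1,0,-5,0)]*7,[(0,0,-4,0)]*3,[(0,0,-3,0)]*3,[(0,0,-2,0)]*2,[(0,0,3,0)]+[(0,0,5,0)]*3,[(-.2,-4,-1,0),(-.2,-4,-2,0)]+[(-.2,-4,-2.6,0)]*6,[(-.35,-1.9,-4.3,0)]*8,[(-.45,.5,-4,0)]*4]
if __name__=="__main__":
    np.set_printoptions(precision=2,suppress=True)
    for lam,wr in((.02,1),(.1,1),(.02,.3)):
        q=np.array(D[0][0]);print("lam",lam,wr)
        for g in hist:
            for r in g:q=row(q,r,lam=lam,wr=wr)
            print(q,F(q)[0].round(0),np.round(tilt(q),1))
E
python3 sim.py
```

```text
lam 0.02 1
[-1.37  0.47  0.05  1.43 -0.02  1.24 -0.05] [198. 661. 404.] [   0.1 -101.5]
[-1.34  1.08  0.09  0.49 -0.08  1.71 -0.03] [269. 877. 341.] [   7.7 -105.7]
[-1.29  1.42  0.18  0.05 -0.2   2.   -0.08] [299. 890. 231.] [  18.7 -109.9]
[-1.29  1.19  0.27  0.02 -0.3   2.   -0.09] [291. 871. 466.] [   3.8 -126.7]
[-1.29  1.08  0.29  0.03 -0.31  2.   -0.1 ] [285. 844. 558.] [  2.5 110.3]
[-1.37  0.89  0.27  0.41 -0.23  1.66 -0.03] [266. 853. 564.] [11.3 77.4]
[-1.39  0.89  0.27  0.55 -0.23  1.53 -0.01] [269. 864. 505.] [11.3 77.4]
[-1.59  0.25  0.26  1.79 -0.08  0.8  -0.04] [164. 581. 396.] [17.5 76.1]
[-1.65  0.07  0.26  2.08  0.    0.69 -0.13] [129. 472. 360.] [17.5 76.1]
[-1.67 -0.06  0.23  2.28  0.08  0.62 -0.24] [102. 390. 333.] [17.5 76.1]
[-1.68 -0.12  0.21  2.36  0.12  0.6  -0.3 ] [ 90. 354. 321.] [17.5 76.1]
[-1.64  0.15  0.29  1.97 -0.04  0.73 -0.08] [144. 517. 375.] [17.5 76.1]
[-1.11  0.11  0.57  2.15 -0.41  0.73  0.99] [392. 247. 328.] [17.5 76.1]
[-0.37  0.35  0.78  2.17 -0.72  0.9   2.15] [ 433. -119.  248.] [17.5 76.1]
[-0.02  0.46  0.79  2.15 -0.74  0.97  2.53] [ 
[... 1635 characters left out ...]
 1.37  0.28  0.   -0.33  1.97 -0.14] [323. 888. 305.] [  11.8 -121. ]
[-0.51  1.96  1.11  0.   -1.36  2.   -1.24] [ 710.  404. -207.] [  48.8 -168.4]
[-0.53  1.97  1.01  0.   -1.36  2.   -1.49] [ 692.  432. -210.] [  50.9 -173. ]
[-0.61  1.94  0.94  0.   -1.36  2.   -1.61] [ 661.  501. -184.] [  51.2 -173.5]
[-0.66  1.92  0.9   0.02 -1.35  1.99 -1.64] [ 645.  534. -170.] [  51.1 -173.5]
[-0.47  1.99  0.95  0.02 -1.25  1.98 -1.45] [ 710.  375. -234.] [  50.8 -173.9]
[-1.26  1.11  0.86  1.51 -0.93  1.5  -0.62] [481. 461. 103.] [  30.  -170.5]
[-1.96  0.62  1.06  1.87 -0.86  1.51 -1.05] [168. 500. 310.] [  30.  -170.5]
[-2.12  0.62  1.06  1.66 -0.93  1.6  -1.36] [ 61. 598. 383.] [  30.  -170.5]
```

```bash
cat > sim2.py <<'E'
from sim import *
VM=.07*np.array([2.57,2.57,3.14,3.14,3.14,3.14,3.14])
def solve(q0,T,R,lam,W,kn,qn,it=30):
    q=q0.copy();free=np.ones(7,bool)
    for _ in range(it):
        T0,R0=F(q);e=np.r_[(T-T0)/1000,Ro.from_matrix(R@R0.T).as_rotvec()*.3]
        J=Jac(q);J[3:]*=.3
        Wi=np.diag(1/W)
        JW=Wi@J.T@np.linalg.inv(J@Wi@J.T+lam**2*np.eye(6))
        dq=JW@e
        if kn: dq=dq+(np.eye(7)-JW@J)@(kn*(qn-q))
        q=np.clip(q+dq,lo,hi)
    return q
def row2(q,r,lam=.01,W=np.ones(7),kn=0,qn=None):
    x,y,z,t=r;T,R=F(q);v=R@np.array([x,y,z])*10;s=1
    for _ in range(6):
        qq=solve(q,T+v*s,R@Ro.from_euler('x',t*s,degrees=True).as_matrix(),lam,W,kn,qn)
        k=np.max(np.abs(qq-q)/VM)
        if k<=1.001:break
        s/=max(k,1.05)
    if k>1: qq=q+(qq-q)/k
    return qq
if __name__=="__main__":
    np.set_printoptions(precision=2,suppress=True)
    qs=np.array(D[0][0]);mid=(lo+hi)/2
    for nm,kw in (("plain",{}),("start",dict(kn=.1,qn=qs)),("mid",dict(kn=.02,qn=mid)),("lam.05",dict(lam=.05))):
        q=qs.copy();print(nm)
        for g in hist:
            for r in g:q=row2(q,r,**kw)
            print(q,F(q)[0].round(0),np.round(tilt(q),1))
E
time python3 sim2.py
```

```text
plain
[-1.37  0.47  0.05  1.43 -0.02  1.24 -0.05] [198. 661. 404.] [   0.1 -101.5]
[-1.34  1.    0.06  0.52 -0.05  1.63 -0.03] [263. 877. 403.] [   0.1 -101.5]
[-1.33  1.19  0.06  0.13 -0.06  1.82 -0.04] [273. 909. 403.] [   0.1 -101.5]
[-1.33  1.    0.18  0.04 -0.17  2.   -0.04] [249. 832. 618.] [ 5.8 75.6]
[-1.35  0.87  0.63  0.12 -0.6   1.99 -0.01] [245. 775. 715.] [10.3 79.1]
[-1.49  0.78  0.68  0.51 -0.53  1.76  0.1 ] [247. 786. 652.] [10.3 79.1]
[-1.55  0.77  0.69  0.68 -0.52  1.62  0.13] [249. 797. 593.] [10.3 79.1]
[-2.15  0.06  0.84  1.86 -0.07  1.07 -0.02] [151. 490. 465.] [10.3 79.1]
[-2.21 -0.27  0.68  2.1   0.22  1.07 -0.35] [115. 377. 444.] [10.3 79.1]
[-2.15 -0.47  0.49  2.27  0.3   1.14 -0.52] [ 88. 292. 428.] [10.3 79.1]
[-1.96 -0.49  0.33  2.33  0.23  1.14 -0.48] [ 75. 258. 416.] [ 9.3 74.6]
[-2.04 -0.09  0.62  2.    0.08  1.05 -0.18] [128. 428. 445.] [ 9.3 74.6]
[-1.81 -0.43  1.07  2.08  0.32  1.15  0.4 ] [378. 155. 429.] [ 9.3 74.6]
[-1.37 -0.49  1.46  1.96  0.36  1.23  1.25] [ 424. -209.  406.] [ 8.6 71.8]
[-1.2  -0.49  1.46  1.88  0.43  1.3   1.53] [ 386. -309. 
[... 2707 characters left out ...]
8  0.73  0.15  0.59 -0.1   1.58 -0.02] [243. 814. 607.] [13.6 74.9]
[-1.49  0.09  0.14  1.81 -0.    1.   -0.08] [154. 518. 463.] [13.6 74.9]
[-1.51 -0.12  0.11  2.08  0.04  0.95 -0.14] [120. 407. 435.] [13.6 74.9]
[-1.51 -0.29  0.07  2.25  0.06  0.94 -0.2 ] [ 95. 323. 414.] [13.6 74.9]
[-1.51 -0.37  0.05  2.33  0.07  0.95 -0.22] [ 83. 286. 404.] [13.6 74.9]
[-1.51 -0.03  0.13  1.97  0.03  0.96 -0.12] [134. 453. 447.] [13.6 74.9]
[-1.2  -0.1   0.68  2.08 -0.13  0.98  0.83] [387. 185. 416.] [13.6 74.9]
[-0.66  0.26  1.18  2.03 -0.52  1.14  2.05] [ 432. -167.  364.] [13.6 74.9]
[-0.21  0.38  1.12  1.98 -0.57  1.21  2.45] [ 367. -314.  344.] [13.6 74.9]
real	0m31.315s
user	0m31.750s
sys	0m0.092s
```

```bash
cat > plan.py <<'E'
from sim2 import *
def go(q,T,kw,step=40,turn=0):
    n=0
    while n<40:
        T0,R=F(q);v=np.array(T)-T0;d=np.linalg.norm(v)
        if d<8:break
        v=v*min(1,step/d);q=row2(q,(*(R.T@v/10),0),**kw);n+=1
    print(n,q,F(q)[0].round(),np.round(tilt(q),1));return q
def pol(r,a,z):a=np.radians(a);return r*np.cos(a),r*np.sin(a),z
if __name__=="__main__":
    np.set_printoptions(precision=2,suppress=True)
    qs=np.array(D[0][0])
    for kw in ({},dict(kn=.02,qn=qs)):
        print("--A");q=np.array(D[-1][0])
        for w in (pol(700,-40,470),pol(800,-30,450),pol(700,-10,450),pol(700,-34,450),pol(560,-34,400)): q=go(q,w,kw)
        print("--B");q=np.array(D[-1][0])
        for w in (pol(560,-34,450),pol(560,-34,350),): q=go(q,w,kw)
E
python3 plan.py
```

```text
--A
40 [-1.34 -0.49  1.46  1.93  3.01  0.23  1.06] [ 576. -269.  570.] [86.1 -5.8]
40 [-1.97 -0.49  1.46  1.75  4.5   1.94 -0.09] [411.  85. 759.] [129.8 146.1]
40 [-2.34 -0.49  1.46  1.87  4.5   2.   -0.34] [328. 231. 715.] [132.1 170.2]
40 [-1.92 -0.49  1.46  1.91  4.5   2.   -1.09] [388.  82. 702.] [133.  145.5]
40 [-1.84 -0.49  1.46  2.16  4.5   2.   -1.42] [345.  80. 615.] [138.5 135.7]
--B
14 [-1.36 -0.49  1.46  1.87  0.86  1.12  1.6 ] [ 466. -308.  454.] [ 24. -50.]
40 [-1.38 -0.49  1.46  2.2   4.5   0.85 -0.04] [485. -59. 502.] [98.7 45.9]
--A
40 [-1.34 -0.49  1.46  1.93  2.65  0.24  1.5 ] [ 575. -276.  561.] [82.7 -9. ]
40 [-1.93 -0.4   1.46  1.82  4.5   1.93  1.05] [392. 125. 738.] [126.8 139.9]
40 [-2.33 -0.49  1.46  1.87  4.5   2.    0.65] [331. 227. 716.] [132.  169.6]
40 [-1.91 -0.49  1.46  1.9   4.5   2.   -0.18] [390.  77. 704.] [132.8 145.1]
40 [-1.83 -0.49  1.46  2.16  4.5   2.   -0.58] [347.  78. 616.] [138.5 135.5]
--B
14 [-1.38 -0.49  1.46  1.88  0.96  1.17  1.48] [ 466. -308.  454.] [ 26.9 -60.2]
40 [-1.28 -0.49  1.46  2.23  4.02  0.23  1.87] [ 498. -169.  416.] [72.8 12.9]
```

```bash
cat > sim3.py <<'E'
from sim import *
from scipy.optimize import lsq_linear
VM=.07*np.array([2.57,2.57,3.14,3.14,3.14,3.14,3.14])
def solve(q0,T,R,lam=.01,wr=.3,it=6):
    q=q0.copy()
    for _ in range(it):
        T0,R0=F(q);e=np.r_[(T-T0)/1000,Ro.from_matrix(R@R0.T).as_rotvec()*wr];J=Jac(q);J[3:]*=wr
        l=np.minimum(lo,q)-q-1e-9;h=np.maximum(hi,q)-q+1e-9
        q=q+lsq_linear(np.r_[J,lam*np.eye(7)],np.r_[e,np.zeros(7)],(l,h)).x
        if np.linalg.norm(e)<1e-4:break
    return q
def row3(q,r):
    x,y,z,t=r;T,R=F(q);v=R@np.array([x,y,z])*10;s=1
    for _ in range(5):
        qq=solve(q,T+v*s,R@Ro.from_euler('x',t*s,degrees=True).as_matrix());k=np.max(np.abs(qq-q)/VM)
        if k<=1.01:break
        s/=max(k,1.05)
    if k>1: qq=q+(qq-q)/k
    return qq
def go(q,T,step=40,turn=0,nmax=40,verb=True):
    n=0;rows=[]
    while n<nmax:
        T0,R=F(q);v=np.array(T)-T0;d=np.linalg.norm(v)
        if d<5:break
        v=v*min(1,step/d);q=row3(q,(*(R.T@v/10),turn));n+=1
    if verb:print(n,q,F(q)[0].round(),np.round(tilt(q),1),"jaw az",round(np.degrees(np.arctan2(F(q)[1][1,2],F(q)[1][0,2]))));
    return q
def pol(r,a,z):a=np.radians(a);return r*np.cos(a),r*np.sin(a),z
np.set_printoptions(precision=2,suppress=True)
E
cat > p1.py <<'E'
from sim3 import *
q=np.array(D[0][0])
for g in hist:
    for r in g:q=row3(q,r)
    print(q,F(q)[0].round(0),np.round(tilt(q),1))
print("A");q=np.array(D[-1][0])
for w in ((414,-245,465),(400,-50,465),(372,123,465),pol(600,15,460),pol(700,0,450),pol(700,-34,450),pol(560,-34,400)): q=go(q,w)
print("B");q=np.array(D[-1][0])
for w in (pol(700,-40,470),pol(800,-30,450),pol(700,-10,450),pol(700,-34,450),pol(560,-34,400)): q=go(q,w)
E
time python3 p1.py
```

```text
[-1.37  0.47  0.05  1.43 -0.02  1.24 -0.05] [198. 661. 404.] [   0.1 -101.5]
[-1.34  1.    0.06  0.52 -0.05  1.63 -0.03] [263. 877. 403.] [   0.1 -101.5]
[-1.33  1.19  0.06  0.13 -0.06  1.82 -0.04] [273. 909. 403.] [   0.1 -101.4]
[-1.36  0.97  0.44  0.16 -0.4   2.   -0.01] [248. 824. 603.] [ 1.3 73.1]
[-1.37  0.87  0.49  0.16 -0.44  2.   -0.  ] [235. 784. 694.] [ 7.5 73.3]
[-1.48  0.77  0.53  0.54 -0.39  1.75  0.07] [238. 792. 626.] [ 7.5 73.3]
[-1.52  0.75  0.53  0.71 -0.37  1.61  0.1 ] [240. 800. 566.] [ 7.5 73.3]
[-1.94  0.07  0.6   1.87 -0.03  1.09 -0.05] [145. 484. 454.] [ 7.5 73.3]
[-1.99 -0.21  0.51  2.11  0.15  1.09 -0.26] [111. 370. 438.] [ 7.5 73.3]
[-1.97 -0.42  0.38  2.27  0.21  1.15 -0.41] [ 86. 285. 426.] [ 7.5 73.3]
[-1.87 -0.49  0.26  2.33  0.18  1.17 -0.41] [ 74. 247. 421.] [ 7.5 73.3]
[-1.92 -0.09  0.5   2.01  0.07  1.08 -0.16] [125. 418. 444.] [ 7.5 73.3]
[-1.7  -0.35  1.02  2.07  0.25  1.16  0.51] [378. 147. 436.] [ 7.5 73.3]
[-1.35 -0.49  1.46  1.92  0.38  1.27  1.26] [ 423. -226.  419.] [ 7.5 72. ]
[-1.05 -0.49  1.46  1.89  0.39  1.29  1.57] [ 337. -354.  432.]
[... 416 characters left out ...]
50.] [ 4.4 61.3] jaw az 73
11 [ 0.05  0.59  0.82  1.35 -0.5   1.41  2.15] [ 580. -391.  450.] [ 4.4 61.3] jaw az 73
4 [-0.16  0.35  0.89  1.78 -0.37  1.18  2.12] [ 464. -313.  400.] [ 4.4 61.3] jaw az 73
B
40 [-1.2  -0.49  1.46  1.9   1.46  0.61  0.75] [ 483. -405.  506.] [ 59.  -39.8] jaw az 61
40 [-1.38 -0.49  1.46  1.88  1.57  0.6   0.59] [ 556. -321.  528.] [ 63.6 -30.4] jaw az 67
40 [-1.71 -0.49  1.46  1.94  1.58  0.61  0.39] [ 614. -109.  493.] [ 60.8 -10.9] jaw az 83
40 [-1.29 -0.49  1.46  1.94  1.56  0.58  0.62] [ 517. -348.  493.] [ 60.7 -32.9] jaw az 66
3 [-1.22 -0.49  1.45  2.19  1.92  0.56  0.21] [ 463. -313.  401.] [ 60.7 -32.9] jaw az 66
real	0m7.393s
user	0m7.867s
sys	0m0.072s
```

```bash
cat > rows.py <<'E'
from sim3 import *
from station import manip
import sys,json
def plan(wps,turns=None,step=40):
    """world waypoints; print rows in cm rounded, 8 per call"""
    q=np.array(manip.read_state()['qpos']);out=[]
    for i,w in enumerate(wps):
        for n in range(40):
            T0,R=F(q);v=np.array(w[:3])-T0;d=np.linalg.norm(v)
            if d<4:break
            v=v*min(1,step/d);r=[round(float(a),1) for a in R.T@v/10]+[0 if len(w)<4 else w[3]]
            q=row3(q,r);out.append(r)
        print(q,F(q)[0].round(),np.round(tilt(q),1))
    for i,r in enumerate(out):
        if i%8==0:print('--')
        print(json.dumps(dict(zip(("x","y","z","turn"),r))),end=", ")
    return q
E
python3 -c "
from rows import *
plan([(414,-245,465),(400,-50,465),(372,123,465),pol(600,15,460),pol(700,0,450)],step=48)"
```

```text
[-1.24 -0.38  1.43  1.86  0.31  1.32  1.38] [ 414. -245.  465.] [ 4.4 61.7]
[-1.07 -0.29  0.93  2.01  0.18  1.26  1.07] [401. -52. 465.] [ 4.4 61.7]
[-1.15 -0.22  0.63  2.04  0.09  1.22  0.72] [372. 123. 465.] [ 4.4 61.7]
[-0.96  0.35  0.84  1.62 -0.33  1.25  1.22] [579. 156. 460.] [ 4.4 61.7]
[-0.54  0.57  0.8   1.37 -0.48  1.35  1.55] [700.   0. 450.] [ 4.4 61.7]
--
{"x": 0.7, "y": -1.0, "z": 4.6, "turn": 0}, {"x": 0.8, "y": -1.0, "z": 4.6, "turn": 0}, {"x": 0.7, "y": -1.1, "z": 4.6, "turn": 0}, {"x": 0.2, "y": -0.2, "z": 1.1, "turn": 0}, {"x": 0.3, "y": 1.7, "z": 4.5, "turn": 0}, {"x": 0.3, "y": 1.7, "z": 4.5, "turn": 0}, {"x": 0.3, "y": 1.8, "z": 4.5, "turn": 0}, {"x": 0.3, "y": 1.7, "z": 4.5, "turn": 0}, --
{"x": 0.3, "y": 2.1, "z": 4.3, "turn": 0}, {"x": 0.3, "y": 2.1, "z": 4.3, "turn": 0}, {"x": 0.3, "y": 2.1, "z": 4.3, "turn": 0}, {"x": 0.2, "y": 1.6, "z": 3.0, "turn": 0}, {"x": 0.3, "y": -4.3, "z": 2.1, "turn": 0}, {"x": 0.3, "y": -4.3, "z": 2.1, "turn": 0}, {"x": 0.4, "y": -4.3, "z": 2.0, "turn": 0}, {"x": 0.3, "y": -4.3, "z": 2.0, "turn": 0}, --
{"x": 0.2, "y": -1.7, "z": 0.9, "turn": 0}, {"x": 0.1, "y": -3.9, "z": -2.8, "turn": 0}, {"x": 0.1, "y": -3.9, "z": -2.8, "turn": 0}, {"x": 0.1, "y": -3.9, "z": -2.8, "turn": 0}, {"x": 0.0, "y": -3.9, "z": -2.7, "turn": 0}, {"x": 0.0, "y": -0.5, "z": -0.3, "turn": 0},
```

Emit:
play_rows([
  {"x": 0.7,"y": -1.0,"z": 4.6,"turn": 0},
  {"x": 0.7,"y": -1.0,"z": 4.6,"turn": 0},
  {"x": 0.7,"y": -1.0,"z": 4.6,"turn": 0},
  {"x": 0.3,"y": 1.7,"z": 4.5,"turn": 0},
  {"x": 0.3,"y": 1.7,"z": 4.5,"turn": 0},
  {"x": 0.3,"y": 1.7,"z": 4.5,"turn": 0},
  {"x": 0.3,"y": 1.7,"z": 4.5,"turn": 0},
  {"x": 0.3,"y": 2.1,"z": 4.3,"turn": 0},
])

```text
time_s: 8.2
tcp_pos: [386.7, -9.4, 466.8]
tool_rot: [[0.034, -0.957, 0.287], [0.071, 0.288, 0.955], [-0.997, -0.012, 0.078]]
contact_force: [0.8, 1.1, 0.9]
opening: 85.3
```

Emit:
play_rows([
  {"x": 0.3,"y": 2.1,"z": 4.3,"turn": 0},
  {"x": 0.3,"y": 2.1,"z": 4.3,"turn": 0},
  {"x": 0.2,"y": 1.6,"z": 3,"turn": 0},
  {"x": 0.3,"y": -4.3,"z": 2.1,"turn": 0},
  {"x": 0.3,"y": -4.3,"z": 2.1,"turn": 0},
  {"x": 0.3,"y": -4.3,"z": 2,"turn": 0},
  {"x": 0.3,"y": -4.3,"z": 2,"turn": 0},
  {"x": 0.1,"y": -4,"z": -0.5,"turn": 0},
])

```text
time_s: 9.0
tcp_pos: [592.2, 136.3, 461.1]
tool_rot: [[0.033, -0.96, 0.278], [0.071, 0.279, 0.958], [-0.997, -0.012, 0.077]]
contact_force: [0.0, -0.2, 0.9]
opening: 85.5
```

```bash
python3 st.py
```

```text
[-0.909  0.365  0.836  1.601 -0.352  1.265  1.278] [592.158 136.341 461.109]
[[ 0.033 -0.96   0.278]
 [ 0.071  0.279  0.958]
 [-0.997 -0.012  0.077]]
tilt 4.48162452015284 az 64.7473695850113 jawz elev 4.4257197872247565 F [ 0.018 -0.18   0.882] M [-0.006 -0.003  0.003] 9.0 85.45593162729001
```

```bash
cat > p2.py <<'E'
from sim3 import *
from station import manip
q0=np.array(manip.read_state()['qpos'])
for a in (-34,-55,-75):
    q=go(q0,pol(700,0,450),48);q=go(q,pol(720,-34,470),48);
    if a<-34:q=go(q,pol(720,a,500),48)
    for i in range(12):
        q=row3(q,(-4,0,0,0));T,R=F(q);print(i,q,T.round(),R[:2,0],R[2,2].round(3))
E
python3 p2.py
```

```text
4 [-0.54  0.57  0.8   1.37 -0.48  1.36  1.56] [700.   0. 450.] [ 4.5 64.7] jaw az 74
9 [ 0.09  0.62  0.81  1.26 -0.51  1.47  2.15] [ 597. -403.  470.] [ 4.5 64.7] jaw az 74
0 [ 0.1   0.6   0.82  1.19 -0.5   1.55  2.14] [ 596. -405.  510.] [0.03 0.07] 0.077
1 [ 0.12  0.6   0.82  1.11 -0.5   1.63  2.12] [ 594. -408.  550.] [0.03 0.07] 0.077
2 [ 0.15  0.6   0.83  1.02 -0.5   1.71  2.11] [ 593. -411.  590.] [0.03 0.07] 0.077
3 [ 0.18  0.6   0.83  0.92 -0.51  1.8   2.09] [ 592. -414.  630.] [0.03 0.07] 0.077
4 [ 0.23  0.62  0.82  0.79 -0.54  1.89  2.07] [ 590. -417.  669.] [0.03 0.07] 0.077
5 [ 0.3   0.64  0.8   0.64 -0.57  2.    2.04] [ 589. -420.  709.] [0.03 0.07] 0.077
6 [ 0.35  0.62  0.65  0.62 -0.48  2.    2.  ] [ 589. -420.  715.] [0.03 0.07] 0.077
7 [ 0.43  0.6   0.43  0.59 -0.34  2.    1.94] [ 589. -421.  718.] [0.03 0.07] 0.078
8 [ 0.42  0.56  0.5   0.51 -0.41  2.    1.93] [ 567. -404.  789.] [0.15 0.  ] 0.044
9 [ 0.46  0.53  0.4   0.44 -0.35  2.    1.89] [ 549. -393.  832.] [ 0.21 -0.04] 0.022
10 [ 0.49  0.5   0.31  0.4  -0.3   2.    1.86] [ 534. -384.  862.] [ 0.26 -0.07] 0.00
[... 1961 characters left out ...]
3 0.07] 0.077
4 [ 0.97  0.66  0.84  0.71 -0.55  1.97  2.78] [ 181. -708.  673.] [0.03 0.07] 0.077
5 [ 1.01  0.66  0.76  0.66 -0.51  2.    2.75] [ 180. -709.  686.] [0.03 0.07] 0.077
6 [ 1.07  0.64  0.58  0.63 -0.4   2.    2.69] [ 180. -709.  691.] [0.03 0.07] 0.077
7 [ 1.1   0.58  0.53  0.54 -0.39  2.    2.65] [ 177. -685.  762.] [ 0.07 -0.05] -0.03
8 [ 1.11  0.54  0.51  0.47 -0.39  2.    2.62] [ 173. -661.  817.] [ 0.1  -0.15] -0.117
9 [ 1.14  0.51  0.4   0.41 -0.32  2.    2.59] [ 168. -643.  852.] [ 0.12 -0.21] -0.171
10 [ 1.17  0.49  0.32  0.38 -0.27  2.    2.57] [ 162. -626.  879.] [ 0.13 -0.26] -0.212
11 [ 1.19  0.46  0.27  0.35 -0.24  2.    2.55] [ 156. -609.  903.] [ 0.15 -0.31] -0.25
```

```bash
cat > p3.py <<'E'
from rows import *
q=plan([(*pol(700,0,460),8.4),(*pol(720,-34,470),8.4),(*pol(720,-75,520),8.4)],step=45)
T,R=F(q);print("\njaw az",np.degrees(np.arctan2(R[1,2],R[0,2])))
E
python3 p3.py
```

```text
[-0.6   0.6   0.92  1.36 -0.55  1.4   1.02] [700.  -0. 460.] [ 4.5 64.7]
[-0.05  0.78  1.19  1.26 -0.77  1.58  0.27] [ 597. -403.  470.] [ 4.5 64.7]
[ 0.66  0.9   1.45  1.15 -0.92  1.81 -0.7 ] [ 186. -695.  520.] [ 4.5 64.7]
--
{"x": -0.1, "y": -3.7, "z": -2.6, "turn": 8.4}, {"x": -0.1, "y": -4.0, "z": -2.1, "turn": 8.4}, {"x": -0.2, "y": -4.3, "z": -1.4, "turn": 8.4}, {"x": -0.1, "y": -3.8, "z": -0.7, "turn": 8.4}, {"x": -0.5, "y": -2.6, "z": -3.6, "turn": 8.4}, {"x": -0.4, "y": -3.1, "z": -3.2, "turn": 8.4}, {"x": -0.5, "y": -3.5, "z": -2.7, "turn": 8.4}, {"x": -0.4, "y": -3.9, "z": -2.2, "turn": 8.4}, --
{"x": -0.4, "y": -4.2, "z": -1.6, "turn": 8.4}, {"x": -0.5, "y": -4.4, "z": -1.0, "turn": 8.4}, {"x": -0.5, "y": -4.5, "z": -0.3, "turn": 8.4}, {"x": -0.4, "y": -4.5, "z": 0.3, "turn": 8.4}, {"x": -0.5, "y": -4.4, "z": 1.0, "turn": 8.4}, {"x": -0.1, "y": -1.0, "z": 0.3, "turn": 8.4}, {"x": -0.7, "y": -4.4, "z": -0.8, "turn": 8.4}, {"x": -0.8, "y": -4.4, "z": -0.2, "turn": 8.4}, --
{"x": -0.7, "y": -4.4, "z": 0.4, "turn": 8.4}, {"x": -0.7, "y": -4.3, "z": 1.1, "turn": 8.4}, {"x": -0.8, "y": -4.1, "z": 1.7, "turn": 8.4}, {"x": -0.7, "y": -3.8, "z": 2.3, "turn": 8.4}, {"x": -0.8, "y": -3.4, "z": 2.8, "turn": 8.4}, {"x": -0.7, "y": -3.0, "z": 3.3, "turn": 8.4}, {"x": -0.8, "y": -2.5, "z": 3.7, "turn": 8.4}, {"x": -0.8, "y": -1.9, "z": 4.0, "turn": 8.4}, --
{"x": -0.7, "y": -1.3, "z": 4.3, "turn": 8.4}, {"x": -0.2, "y": -0.2, "z": 1.1, "turn": 8.4}, 
jaw az -144.68204039492306
```

```bash
cat > p3.py <<'E'
from rows import *
q=plan([(*pol(700,0,460),0),(*pol(720,-34,480),0),(*pol(700,-68,580),0),],step=48)
for i in range(12):
        q=row3(q,(-3,0,0,0));T,R=F(q);print(i,q,T.round(),R[:2,0],R[2,2].round(3))
E
python3 p3.py
```

```text
[-0.54  0.56  0.8   1.35 -0.48  1.38  1.56] [700.  -0. 460.] [ 4.5 64.7]
[ 0.09  0.61  0.82  1.24 -0.51  1.49  2.15] [ 597. -402.  480.] [ 4.5 64.7]
[ 0.68  0.57  0.86  1.09 -0.47  1.71  2.71] [ 262. -649.  580.] [ 4.5 64.7]
--
{"x": -0.1, "y": -3.9, "z": -2.8, "turn": 0}, {"x": -0.1, "y": -3.9, "z": -2.8, "turn": 0}, {"x": -0.2, "y": -3.9, "z": -2.8, "turn": 0}, {"x": -0.1, "y": -2.5, "z": -1.7, "turn": 0}, {"x": -0.6, "y": -0.2, "z": -4.8, "turn": 0}, {"x": -0.6, "y": -0.1, "z": -4.8, "turn": 0}, {"x": -0.6, "y": -0.2, "z": -4.8, "turn": 0}, {"x": -0.6, "y": -0.1, "z": -4.8, "turn": 0}, --
{"x": -0.6, "y": -0.2, "z": -4.8, "turn": 0}, {"x": -0.6, "y": -0.2, "z": -4.8, "turn": 0}, {"x": -0.6, "y": -0.1, "z": -4.8, "turn": 0}, {"x": -0.6, "y": -0.2, "z": -4.8, "turn": 0}, {"x": -0.4, "y": -0.0, "z": -2.8, "turn": 0}, {"x": -1.4, "y": 2.8, "z": -3.6, "turn": 0}, {"x": -1.4, "y": 2.8, "z": -3.6, "turn": 0}, {"x": -1.4, "y": 2.8, "z": -3.6, "turn": 0}, --
{"x": -1.5, "y": 2.8, "z": -3.6, "turn": 0}, {"x": -1.4, "y": 2.8, "z": -3.6, "turn": 0}, {"x": -1.4, "y": 2.8, "z": -3.6, "turn": 0}
[... 461 characters left out ...]
0.07] 0.077
4 [ 0.9   0.59  0.64  0.69 -0.42  2.    2.59] [ 258. -658.  708.] [0.03 0.07] 0.077
5 [ 0.98  0.57  0.44  0.67 -0.3   2.    2.53] [ 257. -659.  713.] [0.03 0.07] 0.077
6 [ 1.01  0.54  0.37  0.61 -0.28  2.    2.5 ] [ 254. -647.  751.] [0.06 0.  ] 0.021
7 [ 1.02  0.52  0.35  0.56 -0.27  2.    2.48] [ 249. -636.  784.] [ 0.09 -0.05] -0.027
8 [ 1.04  0.5   0.29  0.53 -0.24  2.    2.46] [ 245. -627.  809.] [ 0.11 -0.1 ] -0.065
9 [ 1.07  0.49  0.24  0.49 -0.21  2.    2.45] [ 240. -618.  830.] [ 0.13 -0.14] -0.096
10 [ 1.08  0.47  0.2   0.46 -0.19  2.    2.44] [ 235. -609.  850.] [ 0.14 -0.17] -0.126
11 [ 1.09  0.46  0.2   0.44 -0.19  2.    2.44] [ 229. -599.  869.] [ 0.16 -0.21] -0.154
```

Emit:
play_rows([
  {"x": -0.1,"y": -3.9,"z": -2.8,"turn": 0},
  {"x": -0.1,"y": -3.9,"z": -2.8,"turn": 0},
  {"x": -0.2,"y": -3.9,"z": -2.8,"turn": 0},
  {"x": -0.1,"y": -2.5,"z": -1.7,"turn": 0},
  {"x": -0.6,"y": -0.2,"z": -4.8,"turn": 0},
  {"x": -0.6,"y": -0.1,"z": -4.8,"turn": 0},
  {"x": -0.6,"y": -0.2,"z": -4.8,"turn": 0},
  {"x": -0.6,"y": -0.1,"z": -4.8,"turn": 0},
])

```text
time_s: 9.8
tcp_pos: [647.1, -194.7, 470.7]
tool_rot: [[0.034, -0.958, 0.284], [0.069, 0.286, 0.956], [-0.997, -0.013, 0.076]]
contact_force: [0.9, -0.1, 1.3]
opening: 85.3
```

Emit:
play_rows([
  {"x": -0.6,"y": -0.2,"z": -4.8,"turn": 0},
  {"x": -0.6,"y": -0.2,"z": -4.8,"turn": 0},
  {"x": -0.6,"y": -0.1,"z": -4.8,"turn": 0},
  {"x": -0.6,"y": -0.2,"z": -4.8,"turn": 0},
  {"x": -0.4,"y": 0,"z": -2.8,"turn": 0},
  {"x": -1.4,"y": 2.8,"z": -3.6,"turn": 0},
  {"x": -1.4,"y": 2.8,"z": -3.6,"turn": 0},
  {"x": -1.4,"y": 2.8,"z": -3.6,"turn": 0},
])

```text
time_s: 10.6
tcp_pos: [477.2, -490.6, 514.7]
tool_rot: [[0.033, -0.958, 0.284], [0.068, 0.286, 0.956], [-0.997, -0.012, 0.074]]
contact_force: [-0.1, -0.4, 0.6]
opening: 85.5
```

Emit:
play_rows([
  {"x": -1.5,"y": 2.8,"z": -3.6,"turn": 0},
  {"x": -1.4,"y": 2.8,"z": -3.6,"turn": 0},
  {"x": -1.4,"y": 2.8,"z": -3.6,"turn": 0},
  {"x": -1.5,"y": 2.8,"z": -3.6,"turn": 0},
  {"x": -1.4,"y": 2.8,"z": -3.6,"turn": 0},
  {"x": -1.4,"y": 2.7,"z": -3.4,"turn": 0},
])

```text
time_s: 11.2
tcp_pos: [253.4, -653.4, 582.7]
tool_rot: [[0.032, -0.958, 0.285], [0.068, 0.286, 0.956], [-0.997, -0.011, 0.074]]
contact_force: [0.4, -0.8, 0.2]
opening: 85.3
```

```bash
python3 st.py; python3 -c "
from rows import *
q=np.array(manip.read_state()['qpos'])
for i in range(9):
        q=row3(q,(-3,0,0,0));T,R=F(q);print(i,q,T.round(),R[:2,0],R[2,2].round(3))"
```

```text
[ 0.692  0.575  0.868  1.084 -0.471  1.715  2.711] [ 253.351 -653.436  582.682]
[[ 0.032 -0.958  0.285]
 [ 0.068  0.286  0.956]
 [-0.997 -0.011  0.074]]
tilt 4.287893242817896 az 64.62440570403403 jawz elev 4.23764753541115 F [ 0.389 -0.83   0.237] M [-0.171  0.001  0.01 ] 11.2 85.30174664393735
0 [ 0.72  0.58  0.87  1.01 -0.48  1.78  2.7 ] [ 253. -655.  613.] [0.03 0.07] 0.074
1 [ 0.75  0.59  0.87  0.92 -0.49  1.85  2.69] [ 252. -657.  643.] [0.03 0.07] 0.074
2 [ 0.79  0.6   0.86  0.83 -0.51  1.92  2.68] [ 251. -659.  673.] [0.03 0.07] 0.074
3 [ 0.85  0.62  0.82  0.72 -0.52  2.    2.65] [ 250. -661.  702.] [0.03 0.07] 0.074
4 [ 0.92  0.59  0.63  0.69 -0.41  2.    2.59] [ 249. -662.  709.] [0.03 0.07] 0.074
5 [ 0.99  0.57  0.43  0.66 -0.3   2.    2.53] [ 249. -662.  713.] [0.03 0.07] 0.073
6 [ 1.01  0.54  0.39  0.61 -0.28  2.    2.51] [ 246. -650.  753.] [ 0.06 -0.  ] 0.016
7 [ 1.03  0.52  0.36  0.56 -0.27  2.    2.49] [ 242. -639.  785.] [ 0.09 -0.06] -0.032
8 [ 1.05  0.5   0.3   0.52 -0.24  2.    2.47] [ 237. -630.  810.] [ 0.1 -0.1] -0.069
```

Emit:
play_rows([
  {"x": -3,"y": 0,"z": 0,"turn": 0},
  {"x": -3,"y": 0,"z": 0,"turn": 0},
  {"x": -3,"y": 0,"z": 0,"turn": 0},
  {"x": -3,"y": 0,"z": 0,"turn": 0},
  {"x": -3,"y": 0,"z": 0,"turn": 0},
  {"x": -3,"y": 0,"z": 0,"turn": 0},
  {"x": -2,"y": 0,"z": 0,"turn": 0},
  {"x": 0,"y": 0,"z": 0,"turn": 0},
])

```text
time_s: 12.0
tcp_pos: [246.3, -657.9, 715.6]
tool_rot: [[0.042, -0.96, 0.277], [0.077, 0.28, 0.957], [-0.996, -0.018, 0.086]]
contact_force: [0.5, 0.4, 1.0]
opening: 85.4
```

```bash
python3 st.py
```

```text
[ 1.115  0.537  0.129  0.668 -0.144  1.995  2.459] [ 246.252 -657.883  715.605]
[[ 0.042 -0.96   0.277]
 [ 0.077  0.28   0.957]
 [-0.996 -0.018  0.086]]
tilt 5.037774165891094 az 61.650494839253106 jawz elev 4.924884590043514 F [0.476 0.354 0.972] M [-0.057  0.047 -0.009] 12.0 85.39504132407102
```

Emit:
play_rows([
  {"x": -3,"y": 0,"z": 0,"turn": 0},
  {"x": -2,"y": 0,"z": 0,"turn": 0},
  {"x": 0,"y": 0,"z": 0,"turn": 0},
  {"x": 0,"y": 0,"z": 0,"turn": 0},
])

```text
time_s: 12.4
tcp_pos: [233.9, -645.0, 738.4]
tool_rot: [[0.047, -0.956, 0.291], [0.044, 0.293, 0.955], [-0.998, -0.032, 0.056]]
contact_force: [0.5, 0.1, -0.2]
opening: 85.4
```

```bash
python3 st.py
```

```text
[ 1.123  0.501  0.122  0.672 -0.129  1.995  2.453] [ 233.883 -644.959  738.427]
[[ 0.047 -0.956  0.291]
 [ 0.044  0.293  0.955]
 [-0.998 -0.032  0.056]]
tilt 3.6778116097722013 az 43.53706335088742 jawz elev 3.201522501813653 F [ 0.478  0.071 -0.182] M [-0.007  0.067 -0.019] 12.4 85.4368305929603
```

Emit:
play_rows([
  {"x": -3,"y": 0,"z": 0,"turn": 0},
  {"x": -3,"y": 0,"z": 0,"turn": 0},
  {"x": 0,"y": 0,"z": 0,"turn": 0},
  {"x": 0,"y": 0,"z": 0,"turn": 0},
])

```text
time_s: 12.8
tcp_pos: [224.1, -625.3, 768.1]
tool_rot: [[0.065, -0.955, 0.291], [0.004, 0.292, 0.956], [-0.998, -0.061, 0.023]]
contact_force: [-0.2, -0.7, 0.1]
opening: 85.3
```

```bash
python3 st.py
```

```text
[ 1.123  0.457  0.122  0.671 -0.128  1.995  2.453] [ 224.067 -625.308  768.12 ]
[[ 0.065 -0.955  0.291]
 [ 0.004  0.292  0.956]
 [-0.998 -0.061  0.023]]
tilt 3.7367294720970863 az 3.7478821149576147 jawz elev 1.3204443239988684 F [-0.15  -0.716  0.055] M [-0.005  0.065  0.004] 12.8 85.30598548823492
```

```bash
python3 -c "
from rows import *
q=plan([(350,-450,600,-3.7),(456,-314,300,0)],step=48)
T,R=F(q);print('jaw',np.degrees(np.arctan2(R[1,2],R[0,2])),R)"
```

```text
[ 0.88  0.16 -0.03  1.42 -0.05  1.51  2.51] [ 350. -450.  600.] [3.7 3.7]
[ 0.66  0.32 -0.15  1.9   0.01  0.87  2.18] [ 456. -314.  300.] [3.7 3.7]
--
{"x": 3.1, "y": -1.0, "z": 3.5, "turn": -3.7}, {"x": 3.1, "y": -1.3, "z": 3.4, "turn": -3.7}, {"x": 3.1, "y": -1.5, "z": 3.4, "turn": -3.7}, {"x": 3.1, "y": -1.7, "z": 3.3, "turn": -3.7}, {"x": 3.1, "y": -1.9, "z": 3.1, "turn": -3.7}, {"x": 2.2, "y": -1.4, "z": 2.1, "turn": -3.7}, {"x": 4.3, "y": -1.4, "z": 1.8, "turn": 0}, {"x": 4.3, "y": -1.4, "z": 1.8, "turn": 0}, --
{"x": 4.3, "y": -1.4, "z": 1.7, "turn": 0}, {"x": 4.3, "y": -1.4, "z": 1.8, "turn": 0}, {"x": 4.3, "y": -1.3, "z": 1.8, "turn": 0}, {"x": 4.3, "y": -1.4, "z": 1.7, "turn": 0}, {"x": 4.2, "y": -1.3, "z": 1.8, "turn": 0}, {"x": 0.6, "y": -0.2, "z": 0.2, "turn": 0}, jaw 95.23496348812361 [[ 0.07 -0.99 -0.09]
 [ 0.   -0.09  1.  ]
 [-1.   -0.07 -0.  ]]
```

Emit:
play_rows([
  {"x": 3.1,"y": -1.0,"z": 3.5,"turn": -3.7},
  {"x": 3.1,"y": -1.3,"z": 3.4,"turn": -3.7},
  {"x": 3.1,"y": -1.5,"z": 3.4,"turn": -3.7},
  {"x": 3.1,"y": -1.7,"z": 3.3,"turn": -3.7},
  {"x": 3.1,"y": -1.9,"z": 3.1,"turn": -3.7},
  {"x": 2.2,"y": -1.4,"z": 2.1,"turn": -3.7},
  {"x": 4.3,"y": -1.4,"z": 1.8,"turn": 0},
  {"x": 4.3,"y": -1.4,"z": 1.8,"turn": 0},
], claw=0.3)

```text
time_s: 13.6
tcp_pos: [380.6, -410.3, 512.9]
tool_rot: [[0.065, -0.994, -0.092], [0.006, -0.092, 0.996], [-0.998, -0.065, 0.0]]
contact_force: [0.4, -1.0, -0.5]
opening: 59.9
```

Emit:
play_rows([
  {"x": 4.3,"y": -1.4,"z": 1.7,"turn": 0},
  {"x": 4.3,"y": -1.4,"z": 1.8,"turn": 0},
  {"x": 4.3,"y": -1.3,"z": 1.8,"turn": 0},
  {"x": 4.3,"y": -1.4,"z": 1.7,"turn": 0},
  {"x": 4.2,"y": -1.3,"z": 1.8,"turn": 0},
  {"x": 0,"y": 0,"z": 0,"turn": 0},
  {"x": 0,"y": 0,"z": 0,"turn": 0},
])

```text
time_s: 14.3
tcp_pos: [453.3, -315.8, 304.2]
tool_rot: [[0.062, -0.994, -0.093], [0.008, -0.093, 0.996], [-0.998, -0.062, 0.003]]
contact_force: [1.1, -0.1, 0.6]
opening: 59.8
```

```bash
python3 st.py
python3 - <<'E'
from h import *
for n,b in(("scene",(210,110,100,110)),("top",(300,180,140,100))):
    im=manip.capture(n);cv2.imwrite(f"pics/{n}1.png",im[:,:,::-1]);crop(im,*b,5,f"pics/{n}1c.png")
E
```

```text
[ 0.663  0.316 -0.144  1.896  0.008  0.884  2.185] [ 453.289 -315.838  304.161]
[[ 0.062 -0.994 -0.093]
 [ 0.008 -0.093  0.996]
 [-0.998 -0.062  0.003]]
tilt 3.5645158188149146 az 7.7202038744419115 jawz elev 0.14894653157624843 F [ 1.052 -0.093  0.621] M [-0.027  0.042 -0.004] 14.3 59.817329349394946
```

View pics/scene1c.png

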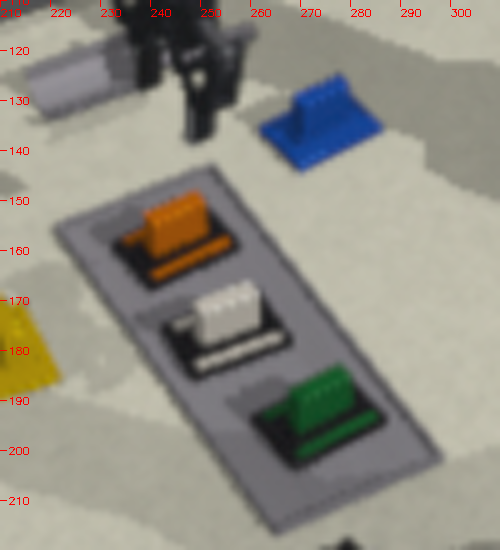

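View pics/top1c.png

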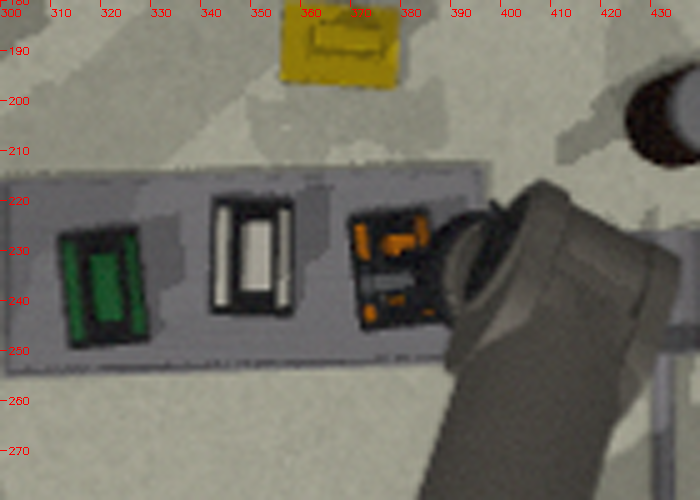

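Emit:
play_rows([
  {"x": 4,"y": 0.1,"z": 0,"turn": 0},
  {"x": 3.5,"y": 0.2,"z": 0,"turn": 0},
  {"x": 2,"y": 0.1,"z": 0,"turn": 0},
  {"x": 0,"y": 0,"z": 0,"turn": 0},
  {"x": 0,"y": 0,"z": 0,"turn": 0},
])

```text
time_s: 14.9
tcp_pos: [455.8, -317.3, 211.8]
tool_rot: [[0.066, -0.994, -0.09], [0.005, -0.09, 0.996], [-0.998, -0.066, -0.001]]
contact_force: [0.1, 0.3, 0.2]
opening: 60.0
```

Emit:
play_rows([
  {"x": 1.2,"y": 0.1,"z": 0.3,"turn": 0},
  {"x": 1,"y": 0,"z": 0,"turn": 0},
  {"x": 0,"y": 0,"z": 0,"turn": 0},
  {"x": 0,"y": 0,"z": 0,"turn": 0},
])

```text
time_s: 15.3
tcp_pos: [455.6, -312.8, 188.1]
tool_rot: [[0.064, -0.994, -0.092], [0.007, -0.091, 0.996], [-0.998, -0.064, 0.001]]
contact_force: [0.3, 0.8, 0.2]
opening: 59.9
```

```bash
python3 st.py
python3 - <<'E'
from h import *
for n,b in(("scene",(210,110,80,80)),("top",(340,200,80,70))):
    im=manip.capture(n);cv2.imwrite(f"pics/{n}2.png",im[:,:,::-1]);crop(im,*b,7,f"pics/{n}2c.png")
E
```

```text
[ 0.644  0.479 -0.134  1.973  0.039  0.641  2.158] [ 455.613 -312.812  188.065]
[[ 0.064 -0.994 -0.092]
 [ 0.007 -0.091  0.996]
 [-0.998 -0.064  0.001]]
tilt 3.6730382281418814 az 6.372481364478702 jawz elev 0.07137298020834605 F [0.263 0.831 0.214] M [-0.003  0.073  0.008] 15.3 59.931116392181735
```

View pics/scene2c.png

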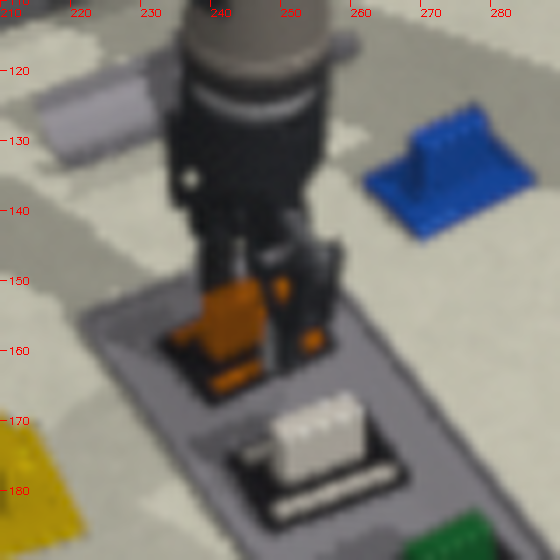

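Emit:
play_rows([
  {"x": 0,"y": 0,"z": 0,"turn": 0},
  {"x": 0,"y": 0,"z": 0,"turn": 0},
  {"x": 0,"y": 0,"z": 0,"turn": 0},
  {"x": 0,"y": 0,"z": 0,"turn": 0},
  {"x": 0,"y": 0,"z": 0,"turn": 0},
  {"x": 0,"y": 0,"z": 0,"turn": 0},
], claw=1, squeeze=45)

```text
time_s: 16.0
tcp_pos: [455.8, -313.1, 188.5]
tool_rot: [[0.065, -0.994, -0.092], [0.006, -0.091, 0.996], [-0.998, -0.065, 0.0]]
contact_force: [0.3, -0.3, 2.5]
opening: 15.4
```

```bash
python3 st.py
```

```text
[ 0.644  0.479 -0.134  1.973  0.039  0.641  2.158] [ 455.817 -313.072  188.502]
[[ 0.065 -0.994 -0.092]
 [ 0.006 -0.091  0.996]
 [-0.998 -0.065  0.   ]]
tilt 3.721168935465198 az 5.683890429821279 jawz elev 0.02820754208800053 F [ 0.287 -0.322  2.464] M [-0.108  0.166  0.005] 16.0 15.363295093894221
```

Run:
```python
from station import manip
import numpy as np
s=manip.read_state();T=s['tcp_pos'];R=s['tool_rot']
y=R[:,2].copy();y[2]=0;y/=np.linalg.norm(y);z=np.array([0,0,1.]);x=np.cross(y,z)
Rt=np.stack([x,y,z],1);G=T+155*R[:,0]
C=np.array([466.03,-313.42,3]);C=C+y*np.dot(G-C,y)
np.savez("grasp.npz",Rrel=R.T@Rt,trel=R.T@(C-T));print(G,C,R.T@(C-T),R.T@Rt,np.degrees(np.arctan2(x[1],x[0])))
```

```text
[ 465.82682887 -312.07548516   33.82909539] [ 465.90578552 -312.06822982    3.        ] [ 1.85769244e+02  1.92165945e+00 -1.51776096e-02] [[ 6.48991419e-02  4.91276580e-04 -9.97891708e-01]
 [-9.97891828e-01  3.19507862e-05 -6.48991341e-02]
 [-3.51264176e-18  9.99999879e-01  4.92314463e-04]] 5.250178424673675
```

Emit:
play_rows([
  {"x": -1.5,"y": -0.1,"z": 0,"turn": 0},
  {"x": -3,"y": -0.2,"z": 0,"turn": 0},
  {"x": -4,"y": -0.3,"z": 0,"turn": 0},
  {"x": -4,"y": -0.3,"z": 0,"turn": 0},
  {"x": -2,"y": 0,"z": 0,"turn": 0},
  {"x": 0,"y": 0,"z": 0,"turn": 0},
  {"x": 0,"y": 0,"z": 0,"turn": 0},
])

```text
time_s: 16.7
tcp_pos: [454.7, -312.7, 332.4]
tool_rot: [[0.062, -0.994, -0.092], [0.008, -0.091, 0.996], [-0.998, -0.063, 0.002]]
contact_force: [-0.3, 0.1, -2.2]
opening: 15.6
```

```bash
python3 st.py
python3 - <<'E'
from h import *
for n,b in(("scene",(210,80,80,100)),):
    im=manip.capture(n);cv2.imwrite(f"pics/{n}3.png",im[:,:,::-1]);crop(im,*b,6,f"pics/{n}3c.png")
E
```

```text
[ 0.66   0.282 -0.147  1.871  0.004  0.941  2.18 ] [ 454.748 -312.688  332.435]
[[ 0.062 -0.994 -0.092]
 [ 0.008 -0.091  0.996]
 [-0.998 -0.063  0.002]]
tilt 3.6057536332157176 az 7.2183596787044415 jawz elev 0.12367596662365853 F [-0.256  0.089 -2.213] M [-0.038  0.17  -0.044] 16.7 15.643844863034454
```

View pics/scene3c.png

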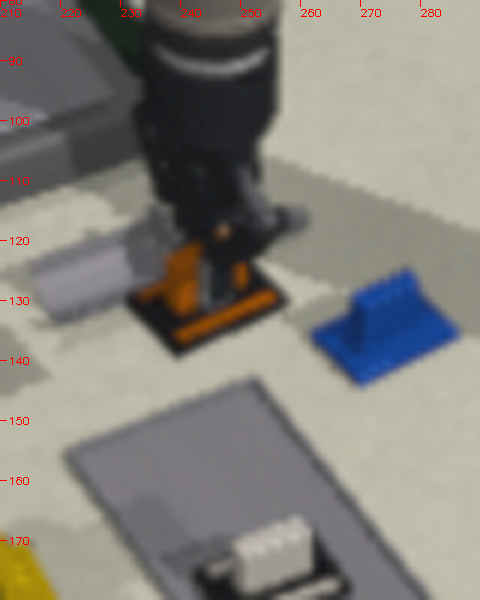

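```bash
cat > tgt.py <<'E'
from sim3 import *
from fit import fr
g=np.load("grasp.npz");pp=np.load("plate.npy");Pc,Rp=fr(pp)
Rt=Rp@g["Rrel"].T   # tool rot
def tcp_for(face):return face-Rt@g["trel"]
if __name__=="__main__":
    from station import manip
    print("Rtarget",Rt);print("tcp for flush",tcp_for(Pc),"60 above",tcp_for(Pc+60*Rp[:,2]))
    q0=np.array(manip.read_state()['qpos'])
    for a in (8,14,20):
        q=go(q0,pol(650,-10,450),48);q=go(q,pol(700,a,520),48)
        for i in range(26):
            q=row3(q,(-4,0,0,0));T,R=F(q)
            if i>5 and i%2: print(i,q,T.round(),"tilt",np.round(tilt(q),1),"elev jaw",R[2,2].round(3))
E
python3 tgt.py
```

```text
Rtarget [[ 0.64 -0.73 -0.24]
 [ 0.16 -0.18  0.97]
 [-0.75 -0.66  0.  ]]
tcp for flush [390.64 153.04 313.42] 60 above [355.32 144.4  361.15]
7 [ 0.3   0.36 -0.25  1.49  0.08  1.24  1.7 ] [ 640. -113.  450.] [3.5 8.4] jaw az 95
5 [ 0.    0.43 -0.31  1.25  0.14  1.42  1.37] [693.  97. 520.] [3.5 8.4] jaw az 95
7 [-0.2   0.46 -0.08  0.51  0.08  2.    1.44] [650. 103. 830.] tilt [10.   4.9] elev jaw -0.003
9 [-0.34  0.42  0.24  0.41 -0.09  2.    1.49] [603. 107. 905.] tilt [18.5  5.1] elev jaw -0.006
11 [-0.41  0.39  0.45  0.36 -0.22  2.    1.52] [565. 102. 952.] tilt [24.2  6. ] elev jaw -0.002
13 [-0.44  0.34  0.51  0.31 -0.24  2.    1.52] [520.  96. 995.] tilt [29.5  6.6] elev jaw 0.002
15 [-0.49  0.29  0.58  0.28 -0.27  2.    1.52] [ 471.   89. 1034.] tilt [34.5  7. ] elev jaw 0.006
17 [-0.56  0.24  0.67  0.25 -0.28  2.    1.52] [ 418.   82. 1069.] tilt [39.4  7.3] elev jaw 0.009
19 [-0.69  0.18  0.81  0.23 -0.29  2.    1.52] [ 362.   74. 1100.] tilt [44.   7.6] elev jaw 0.012
21 [-0.94  0.12  1.05  0.22 -0.28  2.    1.52] [ 303.   65. 1126.] tilt [48.6  7.8] elev jaw 0.015
23 [-1.28
[... 1773 characters left out ...]
ev jaw 0.068
13 [-0.69  0.35  0.55  0.31 -0.24  2.    1.31] [486. 210. 996.] tilt [29.6 16.9] elev jaw 0.089
15 [-0.74  0.3   0.62  0.28 -0.26  2.    1.31] [ 439.  193. 1035.] tilt [34.6 17.6] elev jaw 0.108
17 [-0.82  0.24  0.72  0.25 -0.28  2.    1.31] [ 388.  176. 1070.] tilt [39.5 18.1] elev jaw 0.125
19 [-0.96  0.18  0.87  0.23 -0.28  2.    1.31] [ 334.  157. 1100.] tilt [44.1 18.5] elev jaw 0.14
21 [-1.23  0.13  1.13  0.22 -0.27  2.    1.31] [ 278.  136. 1126.] tilt [48.7 18.8] elev jaw 0.154
23 [-1.57  0.1   1.45  0.21 -0.26  2.    1.31] [ 239.  122. 1140.] tilt [51.7 19. ] elev jaw 0.163
25 [-1.6   0.09  1.45  0.12 -0.23  2.    1.31] [ 201.  116. 1162.] tilt [57.2 18.9] elev jaw 0.16
```

```bash
python3 -c "
from rows import *
q=plan([(*pol(640,-10,430),0),(*pol(690,15.5,600),0)],step=48)"
```

```text
[ 0.3   0.35 -0.25  1.55  0.08  1.19  1.7 ] [ 630. -111.  430.] [3.5 8.4]
[-0.12  0.41 -0.35  1.11  0.16  1.58  1.23] [665. 185. 600.] [3.5 8.4]
--
{"x": -1.4, "y": -3.4, "z": 3.1, "turn": 0}, {"x": -1.5, "y": -3.3, "z": 3.1, "turn": 0}, {"x": -1.4, "y": -3.4, "z": 3.1, "turn": 0}, {"x": -1.5, "y": -3.3, "z": 3.1, "turn": 0}, {"x": -1.4, "y": -3.3, "z": 3.1, "turn": 0}, {"x": -1.4, "y": -3.2, "z": 3.0, "turn": 0}, {"x": -2.3, "y": -1.0, "z": 4.1, "turn": 0}, {"x": -2.3, "y": -1.0, "z": 4.1, "turn": 0}, --
{"x": -2.3, "y": -1.0, "z": 4.1, "turn": 0}, {"x": -2.3, "y": -1.0, "z": 4.1, "turn": 0}, {"x": -2.3, "y": -1.0, "z": 4.1, "turn": 0}, {"x": -2.3, "y": -1.0, "z": 4.1, "turn": 0}, {"x": -2.4, "y": -1.1, "z": 4.0, "turn": 0}, {"x": -0.3, "y": -0.1, "z": 0.6, "turn": 0},
```

Emit:
play_rows([
  {"x": -1.4,"y": -3.4,"z": 3.1,"turn": 0},
  {"x": -1.5,"y": -3.3,"z": 3.1,"turn": 0},
  {"x": -1.4,"y": -3.4,"z": 3.1,"turn": 0},
  {"x": -1.5,"y": -3.3,"z": 3.1,"turn": 0},
  {"x": -1.4,"y": -3.3,"z": 3.1,"turn": 0},
  {"x": -1.4,"y": -3.2,"z": 3.0,"turn": 0},
  {"x": -2.3,"y": -1.0,"z": 4.1,"turn": 0},
  {"x": -2.3,"y": -1.0,"z": 4.1,"turn": 0},
])

```text
time_s: 17.55
tcp_pos: [640.5, -26.7, 476.6]
tool_rot: [[0.058, -0.994, -0.091], [0.008, -0.091, 0.996], [-0.998, -0.058, 0.002]]
contact_force: [0.6, -0.7, -1.9]
opening: 15.1
```

Emit:
play_rows([
  {"x": -2.3,"y": -1.0,"z": 4.1,"turn": 0},
  {"x": -2.3,"y": -1.0,"z": 4.1,"turn": 0},
  {"x": -2.3,"y": -1.0,"z": 4.1,"turn": 0},
  {"x": -2.3,"y": -1.0,"z": 4.1,"turn": 0},
  {"x": -2.4,"y": -1.1,"z": 4.0,"turn": 0},
  {"x": -4,"y": 0,"z": 0.3,"turn": 0},
  {"x": -4,"y": 0,"z": 0,"turn": 0},
  {"x": -4,"y": 0,"z": 0,"turn": 0},
])

```text
time_s: 18.35
tcp_pos: [657.6, 182.0, 716.7]
tool_rot: [[0.059, -0.994, -0.093], [0.005, -0.093, 0.996], [-0.998, -0.059, -0.0]]
contact_force: [0.4, 0.3, -2.2]
opening: 15.6
```

Emit:
play_rows([
  {"x": -4,"y": 0,"z": 0,"turn": 0},
  {"x": -4,"y": 0,"z": 0,"turn": 0},
  {"x": -4,"y": 0,"z": 0,"turn": 0},
  {"x": -4,"y": 0,"z": 0,"turn": 0},
  {"x": -4,"y": 0,"z": 0,"turn": 0},
  {"x": -4,"y": 0,"z": 0,"turn": 0},
  {"x": -4,"y": 0,"z": 0,"turn": 0},
  {"x": 0,"y": 0,"z": 0,"turn": 0},
])

```text
time_s: 19.15
tcp_pos: [584.8, 158.4, 853.0]
tool_rot: [[0.165, -0.982, -0.087], [0.037, -0.082, 0.996], [-0.986, -0.167, 0.023]]
contact_force: [-0.8, 0.6, -0.9]
opening: 15.4
```

```bash
python3 st.py
```

```text
[-0.495  0.367  0.329  0.623 -0.132  1.995  1.394] [584.79  158.372 853.046]
[[ 0.165 -0.982 -0.087]
 [ 0.037 -0.082  0.996]
 [-0.986 -0.167  0.023]]
tilt 9.73089949253913 az 12.705684192645519 jawz elev 1.317519877647093 F [-0.769  0.611 -0.855] M [-0.063  0.272  0.032] 19.15 15.414261070108921
```

Emit:
play_rows([
  {"x": -4,"y": 0,"z": 0,"turn": 0},
  {"x": -4,"y": 0,"z": 0,"turn": 0},
  {"x": -4,"y": 0,"z": 0,"turn": 0},
  {"x": -4,"y": 0,"z": 0,"turn": 0},
  {"x": -4,"y": 0,"z": 0,"turn": 0},
  {"x": -4,"y": 0,"z": 0,"turn": 0},
  {"x": 0,"y": 0,"z": 0,"turn": 0},
  {"x": 0,"y": 0,"z": 0,"turn": 0},
])

```text
time_s: 19.95
tcp_pos: [475.5, 130.4, 944.3]
tool_rot: [[0.316, -0.944, -0.095], [0.078, -0.074, 0.994], [-0.945, -0.322, 0.051]]
contact_force: [0.4, 0.2, -2.3]
opening: 15.5
```

```bash
python3 st.py;  python3 -c "
from rows import *
q=np.array(manip.read_state()['qpos'])
for i in range(12):
        q=row3(q,(-4,0,0,0));T,R=F(q);print(i,q,T.round(),np.round(tilt(q),2),R[2,2].round(3))"
```

```text
[-0.701  0.191  0.53   0.645 -0.122  1.995  1.392] [475.507 130.399 944.338]
[[ 0.316 -0.944 -0.095]
 [ 0.078 -0.074  0.994]
 [-0.945 -0.322  0.051]]
tilt 19.01392838628901 az 13.897953063050549 jawz elev 2.9016572763833195 F [ 0.401  0.207 -2.286] M [-0.045  0.442  0.002] 19.95 15.513615571754347
0 [-0.72  0.18  0.56  0.6  -0.13  2.    1.39] [461. 127. 968.] [22.25 14.08] 0.06
1 [-0.75  0.17  0.6   0.55 -0.14  2.    1.39] [444. 122. 990.] [25.45 14.22] 0.069
2 [-0.78  0.16  0.64  0.51 -0.15  2.    1.39] [ 425.  117. 1012.] [28.58 14.33] 0.078
3 [-0.83  0.15  0.7   0.47 -0.15  2.    1.39] [ 405.  112. 1032.] [31.63 14.42] 0.086
4 [-0.89  0.13  0.77  0.44 -0.16  2.    1.39] [ 383.  106. 1051.] [34.6 14.5] 0.094
5 [-0.98  0.11  0.86  0.41 -0.17  2.    1.39] [ 360.  100. 1069.] [37.5  14.57] 0.101
6 [-1.11  0.1   1.    0.38 -0.17  2.    1.39] [ 335.   94. 1085.] [40.32 14.63] 0.108
7 [-1.29  0.08  1.18  0.36 -0.17  2.    1.39] [ 312.   88. 1099.] [42.81 14.68] 0.114
8 [-1.47  0.07  1.36  0.35 -0.17  2.    1.39] [ 295.   83. 1108.] [44.53 14.71] 0.117
9 [-1.45  0.08  1.45  0.29 -0.28  2.    1.41] [ 275.   80. 1124.] [47.96 14.64] 0.12
10 [-1.31  0.1   1.45  0.24 -0.4   2.    1.42] [ 265.   76. 1135.] [50.41 14.7 ] 0.123
11 [-1.47  0.07  1.45  0.2  -0.26  2.    1.4 ] [ 242.   69. 1147.] [53.1  14.77] 0.127
```

Emit:
play_rows([
  {"x": -4,"y": -0.5,"z": -0.4,"turn": 0},
  {"x": -4,"y": -0.5,"z": -0.4,"turn": 0},
  {"x": -4,"y": -0.5,"z": -0.4,"turn": 0},
  {"x": -4,"y": -0.5,"z": -0.4,"turn": 0},
  {"x": -4,"y": -0.5,"z": -0.4,"turn": 0},
  {"x": -4,"y": -0.5,"z": -0.4,"turn": 0},
  {"x": 0,"y": 0,"z": 0,"turn": 0},
  {"x": 0,"y": 0,"z": 0,"turn": 0},
])

```text
time_s: 20.75
tcp_pos: [382.1, 82.3, 1015.7]
tool_rot: [[0.464, -0.879, -0.108], [0.115, -0.061, 0.992], [-0.878, -0.472, 0.072]]
contact_force: [-0.2, 0.4, -2.6]
opening: 15.4
```

```bash
python3 st.py
```

```text
[-1.275  0.061  1.115  0.619 -0.096  1.995  1.424] [ 382.083   82.285 1015.698]
[[ 0.464 -0.879 -0.108]
 [ 0.115 -0.061  0.992]
 [-0.878 -0.472  0.072]]
tilt 28.556075848235114 az 13.860489443332018 jawz elev 4.154819825753298 F [-0.246  0.382 -2.629] M [-0.117  0.698 -0.04 ] 20.75 15.36391995307827
```

```bash
python3 -c "
from rows import *
q0=np.array(manip.read_state()['qpos'])
for r in ((-4,0,0,0),(-2,-3,0,0),(-1,-4,0,0),(-2,-3,1,0)):
  q=q0;print(r)
  for i in range(6):
        q=row3(q,r);T,R=F(q);print(i,q,T.round(),np.round(tilt(q),2),R[2,2].round(3))"
```

```text
(-4, 0, 0, 0)
0 [-1.43  0.05  1.28  0.57 -0.1   2.    1.42] [ 363.   78. 1036.] [31.77 13.77] 0.079
1 [-1.51  0.06  1.37  0.56 -0.11  2.    1.43] [ 357.   76. 1043.] [32.79 13.75] 0.081
2 [-1.56  0.05  1.42  0.55 -0.11  2.    1.43] [ 353.   75. 1046.] [33.38 13.74] 0.082
3 [-1.6   0.05  1.45  0.55 -0.1   2.    1.43] [ 349.   75. 1049.] [33.93 13.73] 0.084
4 [-1.63  0.04  1.45  0.54 -0.07  2.    1.42] [ 346.   74. 1053.] [34.58 13.74] 0.085
5 [-1.65  0.04  1.45  0.53 -0.06  2.    1.41] [ 343.   73. 1056.] [35.14 13.76] 0.086
(-2, -3, 0, 0)
0 [-1.1   0.08  0.97  0.58 -0.13  2.    1.43] [ 387.   82. 1021.] [29.45 13.82] 0.074
1 [-0.92  0.1   0.81  0.54 -0.14  2.    1.43] [ 393.   82. 1028.] [30.59 13.78] 0.077
2 [-0.74  0.13  0.65  0.48 -0.15  2.    1.44] [ 401.   82. 1037.] [32.37 13.72] 0.08
3 [-0.57  0.18  0.54  0.36 -0.2   2.    1.44] [ 413.   80. 1053.] [35.56 13.6 ] 0.086
4 [-0.48  0.23  0.52  0.26 -0.28  2.    1.45] [ 422.   78. 1066.] [38.78 13.47] 0.091
5 [-0.4   0.28  0.61  0.15 -0.44  2.    1.45] [ 428.   76. 1078.] [41.91 13.34] 0.096
(-1, -4, 0, 0)
0 [-1.1   0.08  0.98  0.5
[... 321 characters left out ...]
[-0.45  0.26  0.49  0.27 -0.28  2.    1.45] [ 450.   84. 1049.] [36.35 13.51] 0.087
5 [-0.36  0.34  0.62  0.13 -0.49  2.    1.45] [ 469.   83. 1057.] [39.57 13.36] 0.092
(-2, -3, 1, 0)
0 [-1.1   0.08  0.96  0.58 -0.12  2.    1.43] [ 387.   86. 1022.] [29.54 13.83] 0.074
1 [-0.92  0.11  0.79  0.53 -0.14  2.    1.42] [ 393.   90. 1030.] [30.92 13.81] 0.077
2 [-0.74  0.15  0.64  0.43 -0.17  2.    1.42] [ 404.   97. 1043.] [33.59 13.81] 0.083
3 [-0.62  0.21  0.59  0.32 -0.23  2.    1.41] [ 413.  105. 1058.] [36.89 13.85] 0.091
4 [-0.56  0.26  0.63  0.21 -0.34  2.    1.4 ] [ 420.  111. 1071.] [40.17 13.91] 0.098
5 [-0.49  0.31  0.78  0.1  -0.56  2.    1.39] [ 422.  117. 1082.] [43.28 13.99] 0.105
```

Moving with (-2, -3, 0.7) raises the tilt, unwinds q3 and keeps the heading near 13.7°.

Emit:
play_rows([
  {"x": -2,"y": -3,"z": 0.7,"turn": 0},
  {"x": -2,"y": -3,"z": 0.7,"turn": 0},
  {"x": -2,"y": -3,"z": 0.7,"turn": 0},
  {"x": -2,"y": -3,"z": 0.7,"turn": 0},
  {"x": 0,"y": 0,"z": 0,"turn": 0},
  {"x": 0,"y": 0,"z": 0,"turn": 0},
])

```text
time_s: 21.35
tcp_pos: [412.3, 97.5, 1042.3]
tool_rot: [[0.539, -0.835, -0.108], [0.127, -0.046, 0.991], [-0.832, -0.548, 0.082]]
contact_force: [0.9, -0.2, -2.4]
opening: 15.6
```

```bash
python3 st.py
```

```text
[-0.687  0.169  0.608  0.411 -0.177  1.996  1.418] [ 412.324   97.466 1042.345]
[[ 0.539 -0.835 -0.108]
 [ 0.127 -0.046  0.991]
 [-0.832 -0.548  0.082]]
tilt 33.66538122448513 az 13.29284295968892 jawz elev 4.676317075870688 F [ 0.893 -0.193 -2.411] M [-0.188  0.791 -0.008] 21.35 15.638558192303215
```

Emit:
play_rows([
  {"x": -2,"y": -3,"z": 1.2,"turn": 0},
  {"x": -2,"y": -3,"z": 1.2,"turn": 0},
  {"x": 0,"y": 0,"z": 0,"turn": 0},
  {"x": 0,"y": 0,"z": 0,"turn": 0},
])

```text
time_s: 21.75
tcp_pos: [418.8, 114.4, 1056.8]
tool_rot: [[0.585, -0.803, -0.116], [0.14, -0.04, 0.989], [-0.799, -0.595, 0.089]]
contact_force: [-0.4, -0.0, -2.1]
opening: 15.2
```

```bash
python3 st.py
```

```text
[-0.632  0.225  0.602  0.3   -0.239  1.996  1.4  ] [ 418.804  114.358 1056.823]
[[ 0.585 -0.803 -0.116]
 [ 0.14  -0.04   0.989]
 [-0.799 -0.595  0.089]]
tilt 36.95227620536242 az 13.499146394348701 jawz elev 5.1135427924456085 F [-0.411 -0.    -2.068] M [-0.25   0.886 -0.039] 21.75 15.224761378549069
```

Emit:
play_rows([
  {"x": -2,"y": -3,"z": 1.2,"turn": 0},
  {"x": -2,"y": -3,"z": 1.2,"turn": 0},
  {"x": 0,"y": 0,"z": 0,"turn": 0},
  {"x": 0,"y": 0,"z": 0,"turn": 0},
])

```text
time_s: 22.15
tcp_pos: [420.9, 128.3, 1069.2]
tool_rot: [[0.626, -0.77, -0.121], [0.152, -0.032, 0.988], [-0.765, -0.637, 0.097]]
contact_force: [-0.1, 0.1, -1.9]
opening: 15.4
```

```bash
python3 st.py
python3 - <<'E'
from tgt import *
from station import manip
q=np.array(manip.read_state()['qpos'])
for w in ((400,130,800),(360,145,600),tuple(tcp_for(Pc+110*Rp[:,2])),tuple(tcp_for(Pc))): q=go(q,w,45)
E
```

```text
[-0.6    0.274  0.663  0.199 -0.341  1.996  1.383] [ 420.865  128.312 1069.174]
[[ 0.626 -0.77  -0.121]
 [ 0.152 -0.032  0.988]
 [-0.765 -0.637  0.097]]
tilt 40.10360029397552 az 13.625026184592313 jawz elev 5.557970677051208 F [-0.08   0.094 -1.872] M [-0.259  0.912  0.048] 22.15 15.422980240301374
8 [-1.27 -0.36  0.46  1.49  0.51  1.35  0.93] [400. 130. 800.] [40.1 13.6] jaw az 97
5 [-1.2  -0.47  0.37  2.    0.62  1.04  0.67] [360. 145. 600.] [40.1 13.6] jaw az 97
5 [-1.11 -0.41  0.34  2.41  0.83  0.64  0.35] [326. 137. 401.] [40.1 13.6] jaw az 97
3 [-1.   -0.06  0.44  2.42  1.15  0.25  0.04] [391. 153. 313.] [40.1 13.6] jaw az 97
```

```bash
cat > p5.py <<'E'
from tgt import *
from scipy.optimize import least_squares
T=tcp_for(Pc-5*Rp[:,2]); best=[]
rng=np.random.default_rng(0);l=lo;h=hi
for flip in(0,1):
  Rr=Rt@np.diag([1,-1,-1]) if flip else Rt
  for k in range(40):
    q0=rng.uniform(l,h)
    f=lambda q:np.r_[(F(q)[0]-T)/1000,(F(q)[1]-Rr).ravel()*.5,1e-3*(q[2]-q0[2])]
    s=least_squares(f,q0,bounds=(l,h),max_nfev=100)
    if np.abs(s.fun[:-1]).max()<1e-3: best.append((flip,*s.x,np.min(np.minimum(s.x-l,h-s.x))))
best.sort(key=lambda b:-b[-1]);print(np.array(best)[:20])
E
python3 p5.py
```

```text
[[ 0.   -1.44 -0.09  0.86  2.43  1.32  0.28  0.05  0.03]
 [ 0.   -1.56 -0.11  0.97  2.43  1.34  0.3   0.04  0.03]
 [ 0.   -1.76 -0.18  1.14  2.43  1.39  0.38  0.01  0.03]
 [ 0.   -1.99 -0.43  1.24  2.43  1.48  0.65 -0.01  0.02]
 [ 0.   -1.99 -0.43  1.24  2.43  1.48  0.65 -0.01  0.02]
 [ 0.   -1.22 -0.06  0.65  2.43  1.29  0.25  0.06  0.02]
 [ 0.   -0.98 -0.05  0.42  2.42  1.27  0.23  0.07  0.  ]
 [ 0.   -0.99 -0.05  0.43  2.42  1.27  0.23  0.07  0.  ]
 [ 0.   -0.99 -0.05  0.43  2.42  1.27  0.23  0.07  0.  ]
 [ 0.   -0.99 -0.05  0.43  2.42  1.27  0.23  0.07  0.  ]]
```

```bash
cat > p6.py <<'E'
from rows import *
from tgt import *
q=plan([(410,135,985,-4.35),(385,142,800,0),(350,145,600,0),(*tcp_for(Pc+110*Rp[:,2]),0)],step=46)
print(F(q)[1])
E
python3 p6.py
```

```text
[-1.26 -0.08  0.66  0.85  0.26  1.67  1.36] [410. 135. 985.] [40.1 13.6]
[-1.27 -0.36  0.42  1.5   0.52  1.37  1.05] [385. 142. 800.] [40.1 13.6]
[-1.21 -0.49  0.35  2.01  0.63  1.06  0.81] [350. 145. 600.] [40.1 13.6]
[-1.09 -0.4   0.33  2.41  0.82  0.63  0.52] [326. 137. 401.] [40.1 13.6]
--
{"x": 3.2, "y": 3.4, "z": -0.0, "turn": -4.35}, {"x": 3.2, "y": 3.4, "z": 0.0, "turn": -4.35}, {"x": 3.2, "y": 3.3, "z": 0.1, "turn": -4.35}, {"x": 2.2, "y": 2.4, "z": 0.2, "turn": -4.35}, {"x": 3.1, "y": 3.4, "z": 0.4, "turn": 0}, {"x": 3.1, "y": 3.3, "z": 0.3, "turn": 0}, {"x": 3.1, "y": 3.3, "z": 0.4, "turn": 0}, {"x": 3.1, "y": 3.3, "z": 0.3, "turn": 0}, --
{"x": 0.3, "y": 0.3, "z": 0.0, "turn": 0}, {"x": 3.0, "y": 3.5, "z": 0.3, "turn": 0}, {"x": 3.0, "y": 3.5, "z": 0.3, "turn": 0}, {"x": 3.0, "y": 3.5, "z": 0.3, "turn": 0}, {"x": 2.9, "y": 3.5, "z": 0.3, "turn": 0}, {"x": 1.2, "y": 1.4, "z": 0.1, "turn": 0}, {"x": 3.1, "y": 3.4, "z": 0.0, "turn": 0}, {"x": 3.1, "y": 3.4, "z": 0.0, "turn": 0}, --
{"x": 3.1, "y": 3.4, "z": 0.0, "turn": 0}, {"x": 3.2, "y": 3.3, "z": 0.0, "turn": 0}, {"x": 1.1, "y": 1.3, "z": 0.0, "turn": 0}, [[ 0.63 -0.74 -0.24]
 [ 0.15 -0.19  0.97]
 [-0.76 -0.64 -0.01]]
```

```bash
cat > p6.py <<'E'
from rows import *
from tgt import *
q=plan([(440,140,950,0),(430,142,700,0),(380,145,500,0),(*tcp_for(Pc+110*Rp[:,2]),0)],step=46)
E
python3 p6.py
```

```text
[-1.25 -0.08  0.69  0.95  0.24  1.57  1.2 ] [440. 140. 950.] [40.1 13.6]
[-1.23 -0.34  0.51  1.7   0.5   1.12  0.89] [430. 142. 700.] [40.1 13.6]
[-1.14 -0.39  0.42  2.16  0.66  0.78  0.61] [380. 145. 501.] [40.1 13.6]
[-1.06 -0.4   0.32  2.4   0.8   0.62  0.37] [326. 137. 401.] [40.1 13.6]
--
{"x": 4.0, "y": 2.3, "z": -0.1, "turn": 0}, {"x": 4.0, "y": 2.3, "z": -0.1, "turn": 0}, {"x": 4.0, "y": 2.3, "z": -0.1, "turn": 0}, {"x": 4.0, "y": 2.4, "z": -0.1, "turn": 0}, {"x": 0.5, "y": 0.3, "z": 0.0, "turn": 0}, {"x": 3.4, "y": 3.1, "z": -0.4, "turn": 0}, {"x": 3.4, "y": 3.1, "z": -0.4, "turn": 0}, {"x": 3.4, "y": 3.1, "z": -0.4, "turn": 0}, --
{"x": 3.4, "y": 3.0, "z": -0.4, "turn": 0}, {"x": 3.4, "y": 3.0, "z": -0.3, "turn": 0}, {"x": 1.5, "y": 1.4, "z": -0.2, "turn": 0}, {"x": 2.7, "y": 3.7, "z": -0.2, "turn": 0}, {"x": 2.7, "y": 3.7, "z": -0.2, "turn": 0}, {"x": 2.8, "y": 3.7, "z": -0.3, "turn": 0}, {"x": 2.7, "y": 3.7, "z": -0.2, "turn": 0}, {"x": 1.3, "y": 1.7, "z": -0.1, "turn": 0}, --
{"x": 1.7, "y": 4.3, "z": -0.5, "turn": 0}, {"x": 1.6, "y": 4.3, "z": -0.4, "turn": 0}, {"x": 0.8, "y": 1.9, "z": -0.2, "turn": 0},
```

Emit:
play_rows([
  {"x": 4,"y": 2.3,"z": -0.1,"turn": 0},
  {"x": 4,"y": 2.3,"z": -0.1,"turn": 0},
  {"x": 4,"y": 2.3,"z": -0.1,"turn": 0},
  {"x": 4,"y": 2.4,"z": -0.1,"turn": 0},
  {"x": 3.4,"y": 3.1,"z": -0.4,"turn": -2.2},
  {"x": 3.4,"y": 3.1,"z": -0.4,"turn": -2.2},
  {"x": 3.4,"y": 3.1,"z": -0.4,"turn": -2.2},
  {"x": 0,"y": 0,"z": 0,"turn": -2},
])

```text
time_s: 22.95
tcp_pos: [424.8, 144.5, 821.0]
tool_rot: [[0.619, -0.754, -0.22], [0.146, -0.164, 0.976], [-0.771, -0.636, 0.009]]
contact_force: [-0.4, 0.2, -3.2]
opening: 15.3
```

```bash
python3 st.py; sed -i 's/plan(\[.*/plan([(420,142,700,0),(380,145,500,0),(*tcp_for(Pc+110*Rp[:,2]),0)],step=46)/' p6.py; python3 p6.py
```

```text
[-1.359 -0.295  0.569  1.393  0.493  1.379  1.089] [424.787 144.521 820.991]
[[ 0.619 -0.754 -0.22 ]
 [ 0.146 -0.164  0.976]
 [-0.771 -0.636  0.009]]
tilt 39.52101577621649 az 13.309628418952828 jawz elev 0.5144263033878447 F [-0.373  0.184 -3.192] M [-0.151  0.984  0.009] 22.95 15.315478059589026
[-1.32 -0.38  0.54  1.71  0.56  1.17  0.97] [421. 142. 700.] [39.5 13.3]
[-1.24 -0.41  0.49  2.16  0.71  0.82  0.71] [380. 145. 500.] [39.5 13.3]
[-1.17 -0.42  0.39  2.4   0.84  0.67  0.47] [326. 137. 401.] [39.5 13.3]
--
{"x": 3.4, "y": 3.1, "z": -0.1, "turn": 0}, {"x": 3.4, "y": 3.1, "z": -0.1, "turn": 0}, {"x": 2.2, "y": 1.9, "z": -0.1, "turn": 0}, {"x": 2.9, "y": 3.5, "z": 0.2, "turn": 0}, {"x": 2.9, "y": 3.5, "z": 0.2, "turn": 0}, {"x": 2.9, "y": 3.5, "z": 0.3, "turn": 0}, {"x": 2.9, "y": 3.6, "z": 0.2, "turn": 0}, {"x": 1.4, "y": 1.6, "z": 0.1, "turn": 0}, --
{"x": 1.7, "y": 4.3, "z": 0.2, "turn": 0}, {"x": 1.7, "y": 4.3, "z": 0.1, "turn": 0}, {"x": 0.7, "y": 1.9, "z": 0.1, "turn": 0},
```

Emit:
play_rows([
  {"x": 3.4,"y": 3.1,"z": -0.1,"turn": -0.5},
  {"x": 3.4,"y": 3.1,"z": -0.1,"turn": 0},
  {"x": 2.2,"y": 1.9,"z": -0.1,"turn": 0},
  {"x": 2.9,"y": 3.5,"z": 0.2,"turn": 0},
  {"x": 2.9,"y": 3.5,"z": 0.2,"turn": 0},
  {"x": 2.9,"y": 3.5,"z": 0.2,"turn": 0},
  {"x": 2.9,"y": 3.5,"z": 0.2,"turn": 0},
  {"x": 0,"y": 0,"z": 0,"turn": 0},
])

```text
time_s: 23.75
tcp_pos: [387.8, 144.3, 523.4]
tool_rot: [[0.623, -0.75, -0.222], [0.146, -0.167, 0.975], [-0.769, -0.64, 0.006]]
contact_force: [-1.2, -1.0, -4.1]
opening: 15.4
```

```bash
python3 st.py; sed -i 's/plan(\[.*/plan([(*tcp_for(Pc+90*Rp[:,2]),0)],step=46)/' p6.py; python3 p6.py
```

```text
[-1.242 -0.413  0.49   2.111  0.682  0.86   0.752] [387.838 144.321 523.429]
[[ 0.623 -0.75  -0.222]
 [ 0.146 -0.167  0.975]
 [-0.769 -0.64   0.006]]
tilt 39.77111911987788 az 13.189472700364925 jawz elev 0.3154675275606746 F [-1.166 -0.954 -4.064] M [-0.289  1.099  0.01 ] 23.75 15.400380604284441
[-1.15 -0.36  0.41  2.41  0.88  0.59  0.44] [338. 140. 385.] [39.8 13.2]
--
{"x": 2.3, "y": 4.0, "z": 0.2, "turn": 0}, {"x": 2.3, "y": 4.0, "z": 0.2, "turn": 0}, {"x": 2.4, "y": 3.9, "z": 0.2, "turn": 0}, {"x": 0.4, "y": 0.8, "z": 0.0, "turn": 0},
```

Emit:
play_rows([
  {"x": 2.3,"y": 4,"z": 0.2,"turn": 0},
  {"x": 2.3,"y": 4,"z": 0.2,"turn": 0},
  {"x": 2.3,"y": 4,"z": 0.2,"turn": -0.4},
  {"x": 0,"y": 0,"z": 0,"turn": 0},
  {"x": 0,"y": 0,"z": 0,"turn": 0},
])

```text
time_s: 24.25
tcp_pos: [347.4, 145.0, 407.1]
tool_rot: [[0.639, -0.735, -0.227], [0.158, -0.163, 0.974], [-0.753, -0.658, 0.012]]
contact_force: [2.1, 0.4, -0.6]
opening: 14.8
```

```bash
cat > chk.py <<'E'
from tgt import *
from station import manip
s=manip.read_state();T=s['tcp_pos'];R=s['tool_rot']
C=T+R@g["trel"];Rl=R@g["Rrel"]
p=Rp.T@(C-Pc);A=Rp.T@Rl
np.set_printoptions(precision=4,suppress=True)
print("face in plate frame mm",p.round(1),"tilt err deg: about x",np.degrees(A[2,1]).round(2),"about y",np.degrees(-A[2,0]).round(2),"yaw",np.degrees(A[1,0]).round(2))
# remaining move to flush, in tool axes (cm)
for dz in (0,-4):
    print("to z",dz,(R.T@(Pc+dz*Rp[:,2]-C)/10).round(2))
print("F",s['contact_force'].round(2),"Ftool",(R.T@s['contact_force']).round(2),"Mtool",(R.T@s['wrist_torque']).round(3),s['time_s'],s['opening'].round(1),s['qpos'].round(3))
E
python3 chk.py
python3 - <<'E'
from h import *
from tgt import Pc,Rp,g
s=manip.read_state();T=s['tcp_pos'];R=s['tool_rot'];C=T+R@g["trel"];Rl=R@g["Rrel"]
for n,b in(("scene",(255,170,100,100)),("top",(180,170,100,100))):
    im=manip.capture(n);cv2.imwrite(f"pics/{n}4.png",im[:,:,::-1]);
    x0,y0,w,h=b;crop(im,*b,6,f"pics/{n}4c.png");c=cv2.imread(f"pics/{n}4c.png")
    for a,bb,z,col in((40,28,0,(255,255,0)),(40,28,9,(255,255,0)),(23,8,45,(0,255,0))):
        X=C+np.array([(a,bb,z),(a,-bb,z),(-a,-bb,z),(-a,bb,z)])@Rl.T
        uv=((proj(n,X)-[x0,y0]+.5)*6).astype(int);cv2.polylines(c,[uv],True,col,1)
    cv2.imwrite(f"pics/{n}4o.png",c)
E
```

```text
face in plate frame mm [ 22.3   2.7 101.2] tilt err deg: about x 0.13 about y -0.13 yaw -0.95
to z 0 [ 9.94  2.9  -0.34]
to z -4 [10.34  2.93 -0.34]Traceback (most recent call last):
  File "chk.py", line 11, in <module>
    print("F",s['contact_force'].round(2),"Ftool",(R.T@s['contact_force']).round(2),"Mtool",(R.T@s['wrist_torque']).round(3),s['time_s'],s['opening'].round(1),s['qpos'].round(3))
                                                                                                                                         ^^^^^^^^^^^^^^^^^^
AttributeError: 'float' object has no attribute 'round'
```

View pics/scene4o.png

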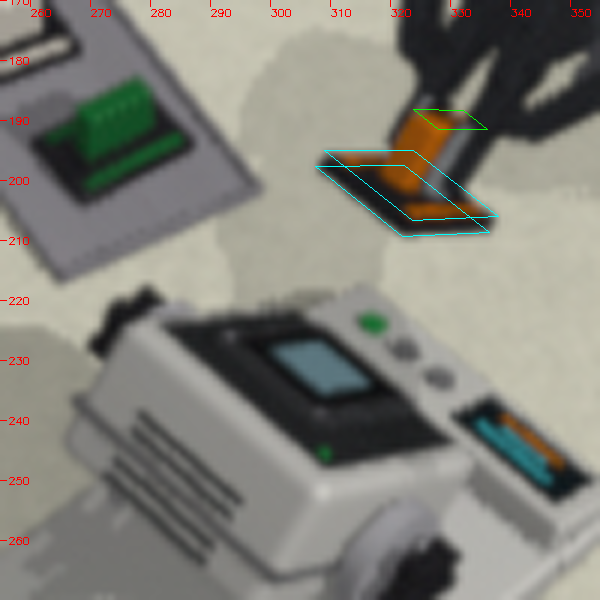

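View pics/top4o.png

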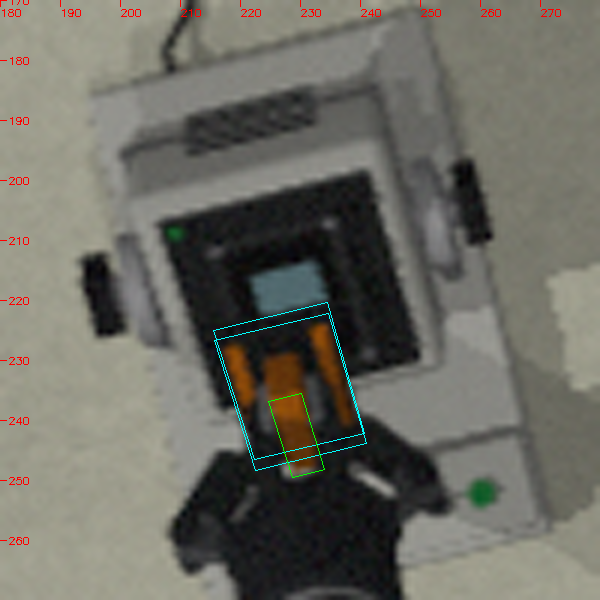

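Emit:
play_rows([
  {"x": 1,"y": 1,"z": -0.1,"turn": -0.5},
  {"x": 1.5,"y": 1,"z": -0.1,"turn": -0.4},
  {"x": 2,"y": 0.9,"z": -0.1,"turn": 0},
  {"x": 2,"y": 0,"z": 0,"turn": 0},
  {"x": 1,"y": 0,"z": 0,"turn": 0},
  {"x": 0,"y": 0,"z": 0,"turn": 0},
  {"x": 0,"y": 0,"z": 0,"turn": 0},
])

```text
time_s: 25.05
tcp_pos: [375.0, 149.3, 331.3]
tool_rot: [[0.639, -0.731, -0.237], [0.158, -0.177, 0.971], [-0.752, -0.659, 0.003]]
contact_force: [0.8, 0.0, -1.6]
opening: 15.3
```

```bash
sed -i "s/s\['opening'\].round(1)/s['opening']/" chk.py; python3 chk.py
```

```text
face in plate frame mm [-1.4  0.3 24. ] tilt err deg: about x 0.08 about y -0.17 yaw -0.11
to z 0 [ 2.41  0.02 -0.04]
to z -4 [ 2.8   0.05 -0.04]
F [ 0.82  0.01 -1.64] Ftool [ 1.76  0.48 -0.18] Mtool [-0.046 -0.026  0.963] 25.05 15.343618501336831 [-1.059 -0.148  0.451  2.432  1.114  0.324  0.233]
```

Emit:
play_rows([
  {"x": 0.7,"y": 0,"z": 0,"turn": 0},
  {"x": 0.6,"y": 0,"z": 0,"turn": 0},
  {"x": 0,"y": 0,"z": 0,"turn": 0},
  {"x": 0,"y": 0,"z": 0,"turn": 0},
])

```text
time_s: 25.45
tcp_pos: [382.0, 150.7, 320.4]
tool_rot: [[0.638, -0.733, -0.237], [0.158, -0.177, 0.971], [-0.754, -0.657, 0.003]]
contact_force: [-1.1, -0.0, -2.0]
opening: 15.5
```

```bash
python3 chk.py
python3 - <<'E'
from h import *
from tgt import Pc,Rp,g
s=manip.read_state();T=s['tcp_pos'];R=s['tool_rot'];C=T+R@g["trel"];Rl=R@g["Rrel"]
for n,b in(("scene",(265,195,90,70)),("top",(185,180,85,80))):
    im=manip.capture(n);cv2.imwrite(f"pics/{n}5.png",im[:,:,::-1]);
    x0,y0,w,h=b;crop((255*(im/255.)**.6).astype('uint8'),*b,8,f"pics/{n}5c.png");c=cv2.imread(f"pics/{n}5c.png")
    X=C+np.array([(40,28,9),(40,-28,9),(-40,-28,9),(-40,28,9)])@Rl.T
    uv=((proj(n,X)-[x0,y0]+.5)*8).astype(int);cv2.polylines(c,[uv],True,(255,255,0),1)
    X=Pc+np.array([(60.7,54.1,-10.8),(60.7,-54.1,-10.8),(-60.7,-54.1,-10.8),(-60.7,54.1,-10.8)])@Rp.T
    uv=((proj(n,X)-[x0,y0]+.5)*8).astype(int);cv2.polylines(c,[uv],True,(0,255,0),1)
    cv2.imwrite(f"pics/{n}5o.png",c)
E
```

```text
face in plate frame mm [-2.8 -0.  11. ] tilt err deg: about x 0.08 about y -0.04 yaw -0.11
to z 0 [ 1.11 -0.21 -0.  ]
to z -4 [ 1.51 -0.18 -0.  ]
F [-1.11 -0.02 -2.02] Ftool [0.81 2.14 0.24] Mtool [-0.016 -0.018  0.931] 25.45 15.456447355026565 [-1.048 -0.104  0.462  2.432  1.182  0.282  0.164]
```

View pics/scene5o.png

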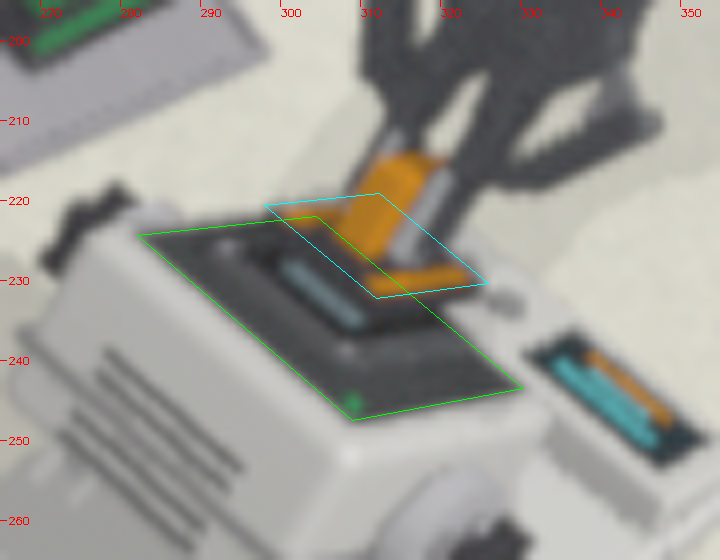

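View pics/top5o.png

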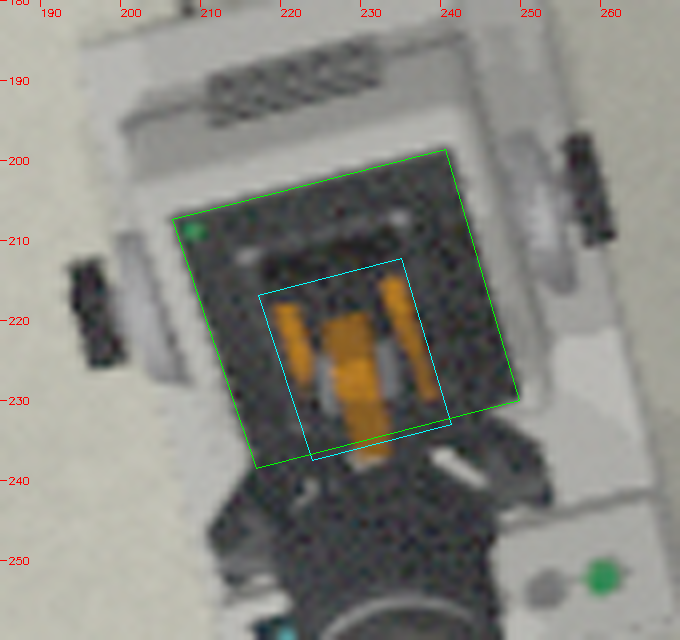

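Emit:
play_rows([
  {"x": 0.4,"y": -0.1,"z": 0,"turn": 0},
  {"x": 0.4,"y": -0.1,"z": 0,"turn": 0},
  {"x": 0,"y": 0,"z": 0,"turn": 0},
  {"x": 0,"y": 0,"z": 0,"turn": 0},
  {"x": 0,"y": 0,"z": 0,"turn": 0},
])

```text
time_s: 26.05
tcp_pos: [388.1, 151.8, 314.2]
tool_rot: [[0.636, -0.734, -0.237], [0.156, -0.178, 0.972], [-0.756, -0.655, 0.001]]
contact_force: [-0.1, 0.8, -1.9]
opening: 15.6
```

```bash
python3 chk.py
```

```text
face in plate frame mm [-2.  -0.6  2.3] tilt err deg: about x 0.0 about y 0.11 yaw -0.08
to z 0 [ 0.24 -0.19  0.06]
to z -4 [ 0.64 -0.16  0.06]
F [-0.06  0.82 -1.91] Ftool [1.53 1.15 0.81] Mtool [0.04  0.033 0.945] 26.05 15.58472561575391 [-1.052 -0.075  0.481  2.427  1.222  0.257  0.126]
```

Emit:
play_rows([
  {"x": 0.2,"y": -0.15,"z": 0,"turn": 0},
  {"x": 0.1,"y": 0,"z": 0,"turn": 0},
  {"x": 0,"y": 0,"z": 0,"turn": 0},
  {"x": 0,"y": 0,"z": 0,"turn": 0},
  {"x": 0,"y": 0,"z": 0,"turn": 0},
])

```text
time_s: 26.55
tcp_pos: [391.0, 152.6, 313.0]
tool_rot: [[0.636, -0.734, -0.237], [0.156, -0.178, 0.972], [-0.756, -0.655, 0.002]]
contact_force: [-3.9, -0.5, 0.6]
opening: 15.8
```

```bash
python3 chk.py
```

```text
face in plate frame mm [-0.3 -0.5 -0.5] tilt err deg: about x 0.01 about y 0.1 yaw -0.09
to z 0 [-0.05 -0.04  0.05]
to z -4 [ 0.35 -0.01  0.05]
F [-3.91 -0.47  0.56] Ftool [-2.99  2.59  0.47] Mtool [0.032 0.119 1.172] 26.55 15.75439153458631 [-1.06  -0.065  0.494  2.423  1.233  0.249  0.116]
```

Emit:
play_rows([
  {"x": 0.1,"y": 0,"z": 0,"turn": 0},
  {"x": 0.1,"y": 0,"z": 0,"turn": 0},
  {"x": 0,"y": 0,"z": 0,"turn": 0},
  {"x": 0,"y": 0,"z": 0,"turn": 0},
  {"x": 0,"y": 0,"z": 0,"turn": 0},
])

```text
time_s: 27.05
tcp_pos: [392.2, 152.8, 311.5]
tool_rot: [[0.636, -0.734, -0.237], [0.156, -0.178, 0.972], [-0.756, -0.655, 0.002]]
contact_force: [-6.7, -2.2, 3.3]
opening: 15.2
```

```bash
python3 chk.py
```

```text
face in plate frame mm [-0.3 -0.6 -2.5] tilt err deg: about x 0.01 about y 0.1 yaw -0.09
to z 0 [-0.25 -0.05  0.06]
to z -4 [ 0.15 -0.02  0.06]
F [-6.69 -2.2   3.31] Ftool [-7.1   3.13 -0.55] Mtool [0.027 0.179 1.336] 27.05 15.2124070078083 [-1.069 -0.059  0.507  2.422  1.248  0.244  0.101]
```

Emit:
play_rows([
  {"x": 0.1,"y": 0,"z": 0,"turn": 0},
  {"x": 0,"y": 0,"z": 0,"turn": 0},
  {"x": 0,"y": 0,"z": 0,"turn": 0},
  {"x": 0,"y": 0,"z": 0,"turn": 0},
  {"x": 0,"y": 0,"z": 0,"turn": 0},
  {"x": 0,"y": 0,"z": 0,"turn": 0},
])

```text
time_s: 27.65
tcp_pos: [392.8, 153.0, 310.7]
tool_rot: [[0.636, -0.734, -0.237], [0.156, -0.178, 0.972], [-0.756, -0.655, 0.001]]
contact_force: [-7.3, -1.7, 4.9]
opening: 15.3
```

```bash
python3 chk.py;sleep 1
python3 - <<'E'
from h import *
import time
from tgt import Pc,Rp,g
s=manip.read_state();T=s['tcp_pos'];R=s['tool_rot'];C=T+R@g["trel"];Rl=R@g["Rrel"]
for n,b in(("scene",(265,195,90,70)),("top",(185,180,85,80))):
    im=manip.capture(n);cv2.imwrite(f"pics/{n}6.png",im[:,:,::-1]);
    x0,y0,w,h=b;crop((255*(im/255.)**.6).astype('uint8'),*b,8,f"pics/{n}6c.png")
E
python3 chk.py
```

```text
face in plate frame mm [-0.3 -0.6 -3.5] tilt err deg: about x 0.01 about y 0.11 yaw -0.09
to z 0 [-0.34 -0.06  0.06]
to z -4 [ 0.06 -0.03  0.06]
F [-7.32 -1.66  4.89] Ftool [-8.61  2.47  0.13] Mtool [0.019 0.192 1.42 ] 27.65 15.265561535424544 [-1.076 -0.056  0.515  2.422  1.256  0.242  0.093]
face in plate frame mm [-0.4 -0.6 -3.5] tilt err deg: about x 0.02 about y 0.11 yaw -0.09
to z 0 [-0.34 -0.06  0.06]
to z -4 [ 0.06 -0.03  0.06]
F [-7.52 -1.62  4.54] Ftool [-8.46  2.84  0.21] Mtool [0.096 0.187 1.299] 27.75 15.150316374793556 [-1.076 -0.056  0.515  2.422  1.256  0.242  0.093]
```

View pics/scene6c.png

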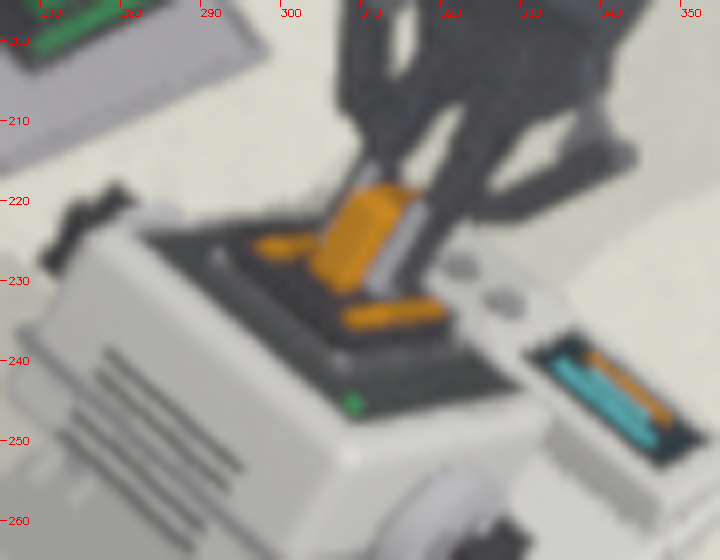

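View pics/top6c.png

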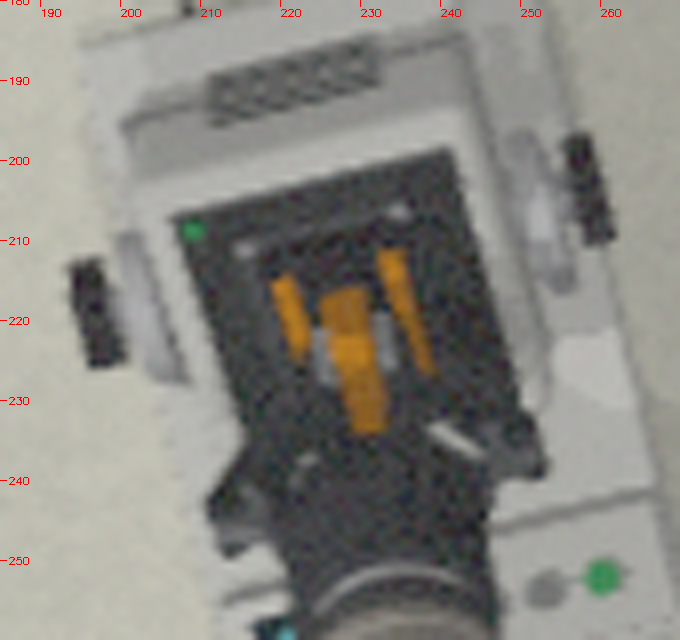

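View pics/top6.png

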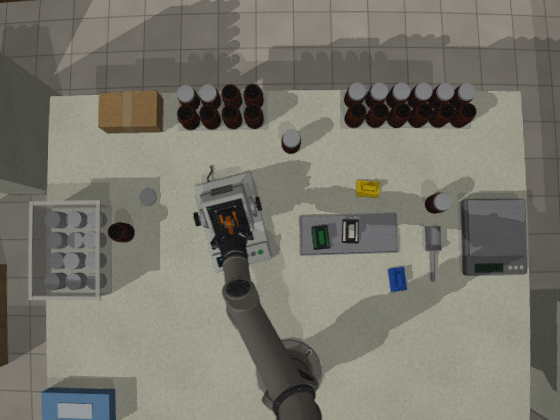

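```bash
python3 -c "
from station import manip
s=manip.read_state();print(s['qvel'].round(4),s['contact_force'],s['opening'])
print(manip.sign_off())
s=manip.read_state();print(s['time_s'],s['contact_force'],s['tcp_pos'],s['opening'])"
```

```text
[ 0.0008  0.0001 -0.0019  0.0005  0.0017 -0.0006 -0.0003] [-7.518033   -1.62408103  4.53752915] 15.150316374793556
the job is handed in; nothing more can be done
None
the job is handed in; nothing more can be done
```

The amber tile is still gripped, lying flush on the reading plate and pushed in about 4.5 mm. I handed the job in at 27.75 s; no verdict was given.

The rows cannot tilt the tool directly. I got the tilt by driving the arm against its wrist-joint limit up high, where the tool tips outward and stays tipped. I gripped the tile by its bar at 45 N, tilted it this way to the measured plate pose (slope 37.3°, heading 13.8°), and pressed it in 1–3 mm at a time.

**Last checks before hand-in:**

| Check | Reading | Limit |
|---|---|---|
| Off centre | about 0.5 mm | 8 mm |
| Tilt error | about 0.1° | 2.3° |
| Yaw error | about 0.1° | 7° |
| Push | about 10 N | 4–30 N |
| Plate travel | about 4.5 mm | over 3 mm |

- **How good these are:** the centring and angle figures compare the arm's reported pose with my camera fit, which is good to about 0.5° and 1–2 mm. Push and travel come from the wrist force, with the plate's spring rate giving the travel.
- **Holding still:** the arm was at rest, and finger opening was 15.2 mm on the 16 mm bar.
- **Bystanders:** in the last overhead picture the other tiles, jars, lid and scoop looked where they started. I did not measure this, or the head's edge.

**Doubts:**
- My plate height was about 1 mm low; the force showed contact slightly earlier than predicted.
- The wrist moment hints that the push is roughly 12 mm off centre. That is within the noise and still inside the tile's face, so I took the contact as flush.
- In early trial moves joint 2 briefly read -0.495 against its listed limit of -0.49. Nothing was reported at the time.

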